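Seat the caps of two sample tubes in a ratchet capping press

TASK

Stand the two loose red-capped tubes from the small four-hole blue rack upright in the press's pulled-out carriage, the wide tube in the wide pocket and the narrow one in the narrow pocket, and then push the carriage fully home under the press. Take the lever's black grip and pull it down until the ratchet has clicked three times, no more, and keep hold of it there so that the presser feet bear on both caps: you finish still holding the grip. Leave the other loose things on the bench where they are.

Things in the scene. Friction and masses are not known exactly. Their poses are not given: they have to be found in the camera images.
- tube_wide_mid (a point): Wide loose tube: clear, flat-bottomed, labelled, red cap; 84 mm tall, body 17 mm across, cap 21 mm across, 20 mm high. About 22 g. Stands upright in a hole of the low blue rack, its foot 6 mm above the bench, the rack's top 46 mm. The point is on its axis half-way up; the cap's centre is 32 mm above it. z is the tube's axis, up.
- tube_narrow_mid (a point): Narrow loose tube: the same make, also 84 mm tall, body 13 mm, red cap 16 mm across and 20 mm high. About 15 g. It stands in another hole of the same rack (holes 20.5 mm, 42 mm apart in one row). Point and axes as for the wide tube.
- tube_wide: The wide tube itself, origin at the centre of its foot, z up along it.
- tube_narrow: The narrow tube itself, origin at the centre of its foot, z up along it.
- rack: Low blue rack of the two tubes, 50 x 180 mm, 46 mm high (top deck with the holes); origin under its centre, the row of four holes along its y, at -63, -21, 21 and 63 mm. Fixed to the bench.
- press: White hand press, grey base, fixed, 245 mm high (269 at the pawl guide). Origin on the bench under the middle of the presser feet. x to the back, y to its left, z up; at yaw 0 its front looks to the robot. The head is 150 mm wide, begins 35 mm in front of the origin and 152 mm up; below it is a tunnel 120 mm wide for the carriage. The lever is on its right side (-y).
- carriage (a joint): Sliding carriage of the press (m): 0 pulled fully out to the front, 0.130 fully home against its stop under the feet. It moves along the press's +x. Stays where it is left; about 1.5 N to slide.
- carriage_front (a point): Middle of the outer face of the carriage's upright front plate (96 mm wide, 14 to 52 mm above the bench with a black rolled edge up to 59 mm); push here towards the press's +x. With the carriage home it is still 80 mm in front of the head.
- pocket_wide (a point): Centre of the mouth of the wide pocket in the carriage's white block, on the left (+y of the press): 20.5 mm across, 3 mm chamfer, 45 mm deep, mouth 67 mm and floor 22 mm above the bench. The pockets are 50 mm apart across the press; axes as the press's. Seated, a tube's mid-point lies 3 mm below the mouth.
- pocket_narrow (a point): Centre of the mouth of the narrow pocket, on the right (-y): 16 mm across, too narrow for the wide tube; otherwise as the wide one.
- lever (a joint): Lever (rad): 0 fully up, 50 degrees above level; grows as the grip is pulled to the user and down. Starts at 0 to 0.1, nearly free; then a sprung pawl rides up a tooth every 0.24 rad, felt as 3 to 8 N at the grip, and snaps off it, which tugs the grip on: a click. Tooth tips at 0.28, 0.52, 0.76 and 1.0; the pawl is right down 0.08 past each. Feet descend 25 mm per rad.
- grip_mid (a point): Black round grip of the lever, a bar 22 mm across and 84 mm long, standing out sideways from the end of the 170 mm lever arm, along the press's y. The point is its centre. It turns with the lever. Between about 0.19 and 0.32 m above the bench.
- lever_pivot (a point): Point of the lever's axis level with the middle of the grip; the grip's centre moves on an arc of 170 mm radius about it in the press's x-z plane, 185 mm above the bench.
- foot_wide: Sprung black rubber presser foot, 24 mm across, above the wide tube when the carriage is home; 10 mm above the cap with the lever up; origin 26 mm above its face.
- foot_narrow: The same over the narrow tube.
- pot: Bystander: white-lidded sample jar, 60 mm across.
- bottle: Bystander: bottle, 60 mm across, 150 mm high.
- tape: Bystander: roll of tape lying flat, 76 mm across.
- pen: Bystander: marker pen, 135 mm long, lying.
- cap_dish: Bystander: small white dish, 70 mm across, 22 mm high.
- tip_box: Bystander: grey box of pipette tips, 80 x 120 mm, 67 mm high.
There are look-alikes about, which are no part of the job. Leave any purple or turquoise look-alike of the tube_wide alone.

How it is judged:
On the way, in this order (a step that is already met when the one before it is completed fails the run):
1. both tubes stand in their own pockets, let go, with the carriage still out (horizontal distance between tube_wide_mid and pocket_wide below 0.006 m and z of tube_wide_mid in the frame of pocket_wide below 0.002 m and angle between each of tube_wide_mid, tube_narrow_mid's own z axis and vertical below 0.15 rad and horizontal distance between tube_narrow_mid and pocket_narrow below 0.006 m and z of tube_narrow_mid in the frame of pocket_narrow below 0.002 m and contact force between the fingers and tube_wide below 0.05 N and contact force between the fingers and tube_narrow below 0.05 N and value of joint carriage below 0.04 m), for 0.2 s.
2. the carriage is fully home with both tubes in it, before the lever has clicked (horizontal distance between tube_wide_mid and pocket_wide below 0.006 m and z of tube_wide_mid in the frame of pocket_wide below 0.002 m and angle between each of tube_wide_mid, tube_narrow_mid's own z axis and vertical below 0.15 rad and horizontal distance between tube_narrow_mid and pocket_narrow below 0.006 m and z of tube_narrow_mid in the frame of pocket_narrow below 0.002 m and value of joint carriage above 0.124 m and value of joint lever below 0.28 rad), for 0.2 s.
3. the lever stands at its third click with fingers on its grip (value of joint lever between 0.775 and 0.985 rad and contact force between the fingers and lever_c7 above 1 N), for 0.3 s.
At the end, for the whole second after the job is handed in: Both tubes upright (0.15 rad) in their own pockets, within 5 mm of the floor and 6 mm of the axis; carriage within 6 mm of its stop; lever at rest past click 3, short of click 4 (0.775 to 0.985 rad), fingers pressing on its grip with over 1 N; each foot on its cap with over 1 N (all of step 3 and horizontal distance between tube_wide_mid and pocket_wide below 0.006 m and z of tube_wide_mid in the frame of pocket_wide below 0.002 m and angle between each of tube_wide_mid, tube_narrow_mid's own z axis and vertical below 0.15 rad and horizontal distance between tube_narrow_mid and pocket_narrow below 0.006 m and z of tube_narrow_mid in the frame of pocket_narrow below 0.002 m and contact force between the fingers and tube_wide below 0.05 N and contact force between the fingers and tube_narrow below 0.05 N and value of joint carriage above 0.124 m and velocity of joint lever between -0.1 and 0.1 rad/s and contact force between foot_wide and tube_wide above 1 N and contact force between foot_narrow and tube_narrow above 1 N); the arm keeps its last pose, push and grip.
It fails at once if the lever is pulled to a fourth click (value of joint lever above 1.01 rad).
It fails at once if a bystander is shifted by more than 40 mm (distance of any of pot, bottle, tape, pen, cap_dish, tip_box from where it was at the start of the episode above 0.04 m).
It also fails if it takes over 72 s, if anything falls off the work surface, if the arm or the gripper's body presses on something with over 40 N, if the wrist force passes 120 N, or if a joint passes its speed limit or range.

ROBOT

A 6-joint arm with a two-finger parallel gripper is mounted at the origin on the work surface. World frame = base frame: x ahead of the robot, y to its left, z up, the work surface at z = 0. Lengths are in m, angles in rad, forces in N, time in s.
With the tool pointing down it reaches from about 0.35 to 0.975 m from the base axis. Payload 4.9 kg.
Tool frame: the origin (TCP) lies on the mounting face of the last link; the fingertips stand 173 mm ahead of it and the grasp point (between the pads) lies 155 mm ahead of it; x points along the fingers, z is the direction in which the jaws open and shut, and the axes are right-handed (so a half turn about x gives the same grasp; the last joint's range is limited). The gripper opens to 85 mm and grips with 20 to 120 N. Pads are 22 mm wide; open, the fingers measure 114 mm over their backs; the gripper's body (76 mm by 85 mm) begins 54 mm behind the grasp point. The pads swing forward as they close: fully open they stand 13 mm farther back than shut.
Start: joints at [-1.296, 0.053, 1.613, -0, 1.476, -0.119], TCP at [0.24, -0.577, 0.405] pointing down, gripper open.
Joint ranges: [-3.01, 3.01], [-1.01, 2.22], [0.06, 2.58], [-1.02, 4.17], [0.09, 2.62], [-3.14, 3.14]. Speed limits (rad/s): [2.57, 2.57, 3.14, 3.14, 3.14, 3.14].

INTERFACE

Orientations are given as a rotation vector (axis times angle).
In Python, from station import get_obs, get_image, get_calibration, finish_job, look_for, masks_of, tip_of gives the robot as it stands.
- The arm moves only by the tool carry_out, never from a script. Its argument "increments" is a list of rows, each a list of 3 entries, a list of its own where there are three numbers: the turn, a rotation vector about the world's x, y, z in units of 0.1 rad (1.0 is 0.1 rad), then the shift along the world's x, y, z in units of 20 mm (1.0 is 20 mm), then the opening, from 0 (shut) to 1 (fully open). A call has 1 to 8 rows; each row shifts and turns the pose as measured when the row begins; what a row does not reach is not made up. A row lasts 1/10 s, in which the tool goes at most 50 mm and 8.59 degrees, less where a joint would pass 70% of its speed; a pose out of reach is approached as far as the arm can. A call with a number of a shift or a turn outside -1 to 1 is refused whole. A call with a gripper value outside its range is refused whole. The fingers move at their own pace and stop on an object; "squeeze" is the grip in N (left out, the last holds). Time passes only in rows, so rows that do not move let the fingers close. It gives the time, the measured TCP pose, the force and the opening at its end, in the units of the state.
- get_obs(): the state, without advancing time (a new reading comes with each control period).
- get_image(name): name is "scene" or "side" or "wrist"; returns (picture, depth): 420x560x3 uint8, blue, green, red; 420x560 float32, m along the optical axis (not along the pixel's ray), 0 where there is no reading.
- get_calibration(name): a dict with "fx", "fy", "cx", "cy" (pixels), "k1" (the pictures are not rectified: a ray, as slopes to the right and down, at radius r is drawn at 1 + k1 r^2 times it, then the intrinsics apply), "position" and "orientation" of the camera in the world. Camera axes: x right, y down, z forward; pixel columns grow to the right and rows downward; lengths in m; the calibration is good to about 2 mm. A picture is of the moment at which its call begins: read the wrist's pose just before it. get_calibration takes no time and is no camera call; for the wrist camera it gives the pose at the moment of the call.
- finish_job(): hands the job in, once; it reports no verdict.
Trained networks look in the newest picture that a camera, given by its name, has taken for a name from the list of things; names that differ only in an ending like _2 or _b are one class to them, and where a whole thing is asked for, a point or a joint stands for the part that bears it (a point fixed in the world has none). Each returns a list of dicts, best first, with "p" (0 to 1); they miss things now and then, are a little off and sometimes report something else, mostly with a low value. They report only what shows in the picture. A call takes as long as a camera call. They do not tell look-alikes from the thing itself.
- look_for(camera, query): "centre" ([column, row] in pixels, amid what is visible of it).
- masks_of(camera, query): "region" (420x560 bool, what is visible of it) and "centre" ([column, row] in pixels, amid what is visible of it).
- tip_of(camera, query): "centre" ([column, row] in pixels: a listed point, or the origin of a listed thing).
The state is a dict: "t": time; "q": joint angles; "dq": joint speeds; "effort": joint torques, N m; "tool_pos": TCP position; "tool_rot": TCP orientation; "contact_force": force on the tool from outside, world axes, zero at the start; "wrist_torque": the same for the moment, N m; "opening": finger opening in m.
Only numpy, scipy, OpenCV 4.12 (cv2) and the standard library are available. Lean on these libraries where they do the work, as an engineer would, in place of code of your own. Each camera call takes 0.05 s, during which the arm holds its last target.

## Working session

There is one attempt and no reset: what is moved stays moved. The work goes in short steps, Python scripts to look and compute and a tool call to move; the robot and the scene stay as the last step left them, time stands still between calls to the robot, and variables do not carry over. Pictures are saved under pics/ and viewed, and the job is handed in when it is done.

Besides the shell and the picture viewer there is one more tool, called as name([rows], argument=value, ...), one row to a line, values as JSON. carry_out: Moves the arm, as the interface text tells. Shifts and turns lie within -1 to 1; 1 stands for 20 mm of shift or 0.1 rad of turn. Its arguments: {"type":"object","properties":{"increments":{"type":"array","items":{"type":"array"}},"squeeze":{"type":"number"}},"required":["increments"]}

```bash
ls; mkdir -p pics; cat > h.py <<'E'
import numpy as np, cv2
from scipy.spatial.transform import Rotation as R
from station import *
def camR(c):
    o=np.array(c["orientation"],float)
    return R.from_rotvec(o).as_matrix() if o.size==3 else (o.reshape(3,3) if o.size==9 else R.from_quat(o).as_matrix())
def ray(c,uv):
    K=np.array([[c["fx"],0,c["cx"]],[0,c["fy"],c["cy"]],[0,0,1.]])
    p=cv2.undistortPoints(np.array([[uv]],float),K,np.array([c["k1"],0,0,0,0.]))[0,0]
    return np.array([p[0],p[1],1.])
def at_z(c,uv,z):
    d=camR(c)@ray(c,uv); p=np.array(c["position"]); return p+d*(z-p[2])/d[2]
def at_d(c,uv,dep):
    return np.array(c["position"])+camR(c)@(ray(c,uv)*dep)
def proj(c,X):
    Xc=camR(c).T@(np.array(X)-np.array(c["position"])); s=Xc[:2]/Xc[2]
    s=s*(1+c["k1"]*(s@s)); return np.array([c["fx"]*s[0]+c["cx"],c["fy"]*s[1]+c["cy"]])
E
python3 - <<'E'
from h import *
for n in ["scene","side","wrist"]:
    im,d=get_image(n); cv2.imwrite(f"pics/{n}0.png",im); np.save(f"pics/{n}0.npy",d)
    print(n,get_calibration(n))
o=get_obs();print(o)
E
```

```text
pics
scene {'fx': 451.9672555162889, 'fy': 451.9672555162889, 'cx': 287.37613492464305, 'cy': 208.33774171775215, 'k1': -0.09372939735081577, 'position': array([1.13435559, 0.86961245, 0.92986594]), 'orientation': array([-0.679743  , -2.50230329,  1.29602854])}
side {'fx': 428.9598651218617, 'fy': 428.9598651218617, 'cx': 283.2337128818554, 'cy': 203.63180678037597, 'k1': -0.027255191621020837, 'position': array([0.54624042, 0.72508805, 0.97999608]), 'orientation': array([-0.13324336,  2.90087358, -1.12452272])}
wrist {'fx': 332.1071434157557, 'fy': 332.1071434157557, 'cx': 279.94031638809406, 'cy': 212.17526264259266, 'k1': -0.01676340476972544, 'position': array([ 0.31054213, -0.54741365,  0.37219796]), 'orientation': array([ 2.39677767, -1.59996096, -0.24464631])}
{'t': 0.15, 'q': array([-1.29602711e+00,  5.31889610e-02,  1.61394649e+00, -1.11585203e-05,
        1.47600343e+00, -1.18998459e-01]), 'dq': array([ 0.00065871, -0.00119398, -0.00455206,  0.00065391,  0.00223013,
        0.00139518]), 'effort': array([ 4.69061124e-04, -3.94241238e+01, -3.70721912e+01, -4.42422572e-05,
        4.65374309e-03, -1.48147958e-06]), 'tool_pos': array([ 0.23973765, -0.57696805,  0.40377449]), 'tool_rot': array([ 0.91541731,  1.37135024, -0.91377548]), 'contact_force': array([ 0.50754794,  0.57017107, -1.1887624 ]), 'wrist_torque': array([-0.03426728, -0.04890663, -0.02012487]), 'opening': 0.0857805139174693}
```

View pics/scene0.png

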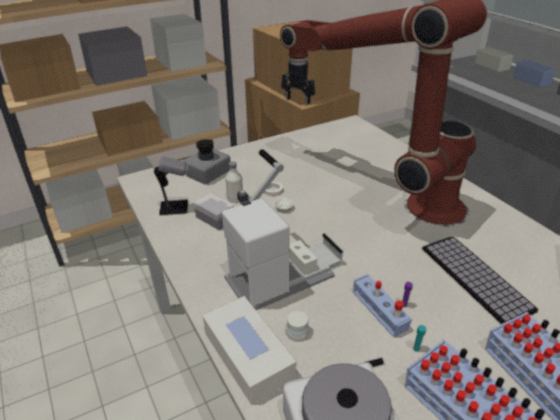

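View pics/side0.png

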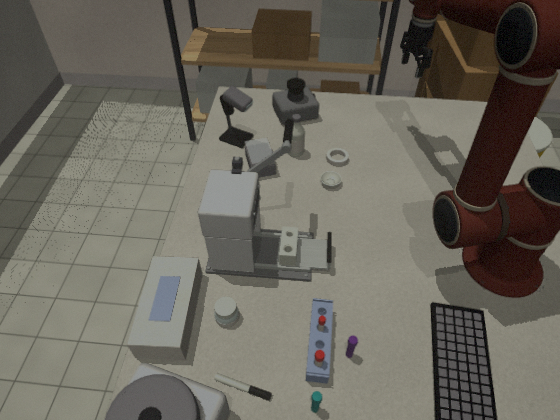

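View pics/wrist0.png

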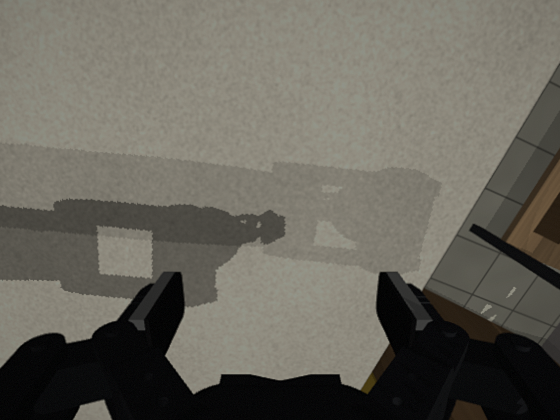

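```bash
python3 - <<'E'
from h import *
for n in ["scene","side"]:
    get_image(n); c=get_calibration(n)
    for q in ["tube_wide_mid","tube_narrow_mid","pocket_wide","pocket_narrow","carriage_front","grip_mid","lever_pivot","rack","press","foot_wide"]:
        r=tip_of(n,q)
        z={"tube_wide_mid":.048,"tube_narrow_mid":.048,"pocket_wide":.067,"pocket_narrow":.067,"carriage_front":.033,"lever_pivot":.185,"grip_mid":.31}.get(q,0)
        print(n,q,[(np.round(x["centre"]),round(x["p"],2),np.round(at_z(c,x["centre"],z),3)) for x in r[:4]])
print(get_obs()["t"])
E
```

```text
scene tube_wide_mid [(array([418., 342.]), 0.73, array([0.513, 0.434, 0.048])), (array([402., 295.]), 0.71, array([0.441, 0.297, 0.048])), (array([398., 312.]), 0.57, array([0.489, 0.334, 0.048]))]
scene tube_narrow_mid [(array([376., 292.]), 0.63, array([0.491, 0.251, 0.048]))]
scene pocket_wide [(array([309., 255.]), 0.67, array([0.579, 0.048, 0.067]))]
scene pocket_narrow [(array([294., 244.]), 0.55, array([ 0.591, -0.017,  0.067]))]
scene carriage_front [(array([335., 245.]), 0.95, array([0.465, 0.019, 0.033])), (array([399., 311.]), 0.53, array([0.475, 0.326, 0.033]))]
scene grip_mid [(array([269., 155.]), 0.63, array([ 0.602, -0.141,  0.31 ]))]
scene lever_pivot []
scene rack [(array([380., 309.]), 0.76, array([0.489, 0.273, 0.   ]))]
scene press [(array([264., 284.]), 0.74, array([0.716, 0.026, 0.   ]))]
scene foot_wide [(array([285., 210.]), 0.43, array([ 0.481, -0.258,  0.   ]))]
side tube_wide_mid [(array([316., 403.]), 0.75, array([0.501, 0.43 , 0.048])), (array([348., 344.]), 0.71, array([0.431, 0.295, 0.048])), (array([321., 364.]), 0.68, array([0.493, 0.345, 0.048]))]
side tube_narrow_mid [(array([323., 327.]), 0.39, array([0.49 , 0.257, 0.048]))]
side pocket_wide [(array([287., 247.]), 0.88, array([0.593, 0.05 , 0.067]))]
side pocket_narrow [(array([289., 233.]), 0.67, array([ 0.591, -0.   ,  0.067]))]
side carriage_front [(array([330., 250.]), 0.88, array([0.478, 0.023, 0.033]))]
side grip_mid [(array([290., 131.]), 0.79, array([ 0.602, -0.129,  0.31 ]))]
side lever_pivot [(array([291., 232.]), 0.19, array([0.581, 0.091, 0.185]))]
side rack [(array([321., 345.]), 0.63, array([0.49 , 0.281, 0.   ]))]
side press [(array([246., 253.]), 0.93, array([0.709, 0.031, 0.   ]))]
side foot_wide []
1.25
```

```bash
python3 - <<'E'
from h import *
o=get_obs();print(np.round(R.from_rotvec(o["tool_rot"]).as_matrix(),3))
c={n:get_calibration(n) for n in["scene","side"]}
def tri(u,v):
    A=[];b=[]
    for cc,p in((c["scene"],u),(c["side"],v)):
        d=camR(cc)@ray(cc,p);d/=np.linalg.norm(d);M=np.eye(3)-np.outer(d,d);A.append(M);b.append(M@cc["position"])
    x=np.linalg.lstsq(np.vstack(A),np.hstack(b),rcond=None)[0]
    return np.round(x,4),np.round([np.linalg.norm(b[i]-A[i]@x) for i in(0,1)],4)
for q in ["tube_wide_mid","tube_narrow_mid","pocket_wide","pocket_narrow","carriage_front","grip_mid"]:
    S=[x["centre"] for x in TS] if 0 else None
for k,u,v in [("wide",(398,312),(321,364)),("narrow",(376,292),(323,327)),("pw",(309,255),(287,247)),("pn",(294,244),(289,233)),("cf",(335,245),(330,250)),("grip",(269,155),(290,131))]: print(k,*tri(u,v))
a=cv2.imread("pics/scene0.png");b=cv2.imread("pics/side0.png")
A=cv2.resize(a[260:380,340:460],(400,400),interpolation=3);B=cv2.resize(b[290:415,280:405],(400,400),interpolation=3)
cv2.imwrite("pics/crop1.png",np.hstack([A,B]))
A=cv2.resize(a[140:300,210:370],(400,400),interpolation=3);B=cv2.resize(b[110:290,190:370],(400,400),interpolation=3)
cv2.imwrite("pics/crop2.png",np.hstack([A,B]))
E
```

```text
[[ 0.     0.923  0.384]
 [-0.     0.384 -0.923]
 [-1.    -0.     0.   ]]
wide [0.4933 0.3436 0.0529] [0.0042 0.0042]
narrow [0.4907 0.2524 0.0446] [0.0034 0.0034]
pw [0.5909 0.0645 0.0854] [0.0018 0.0018]
pn [ 0.5926 -0.0054  0.0681] [0.0061 0.0061]
cf [0.4781 0.0377 0.0533] [0. 0.]
grip [ 0.6035 -0.1334  0.3115] [0.0032 0.0032]
```

View pics/crop1.png

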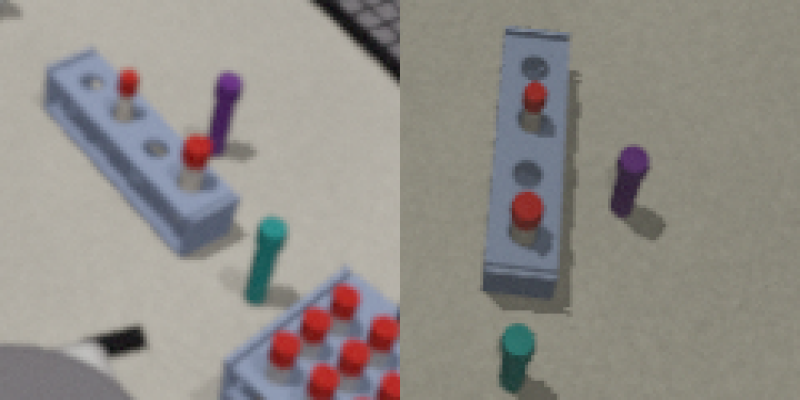

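View pics/crop2.png

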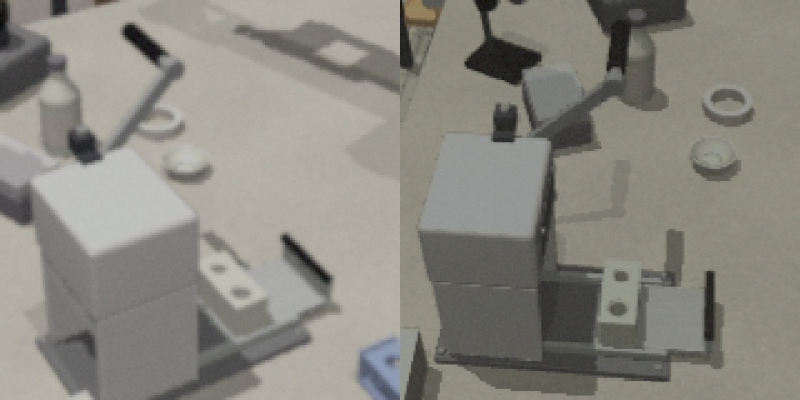

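carry_out([
  [[0,0,1],[0.4,1,0],1],
  [[0,0,1],[0.4,1,0],1],
  [[0,0,1],[0.4,1,0],1],
  [[0,0,1],[0.4,1,0],1],
  [[0,0,1],[0.4,1,0],1],
  [[0,0,1],[0.4,1,0],1],
  [[0,0,1],[0.4,1,0],1],
  [[0,0,1],[0.4,1,0],1],
])

```text
t: 2.05
tool_pos: [0.3042, -0.4133, 0.4047]
tool_rot: [0.273, 1.553, -0.274]
contact_force: [-0.5, 0.5, -0.5]
opening: 0.0857
```

carry_out([
  [[0,0,1],[0.4,1,0],1],
  [[0,0,1],[0.4,1,0],1],
  [[0,0,1],[0.4,1,0],1],
  [[0,0,0.8],[0.4,1,0],1],
  [[0,0,0],[0.4,1,0],1],
  [[0,0,0],[0.4,1,0],1],
  [[0,0,0],[0.4,1,0],1],
  [[0,0,0],[0.4,1,0],1],
])

```text
t: 2.85
tool_pos: [0.3698, -0.2461, 0.4058]
tool_rot: [-0.04, 1.567, 0.036]
contact_force: [-1.4, -0.2, -0.6]
opening: 0.0855
```

carry_out([
  [[0,0,-0.5],[1,1,0],1],
  [[0,0,0],[1,1,0],1],
  [[0,0,0],[1,1,0],1],
  [[0,0,0],[1,1,0],1],
  [[0,0,0],[1,1,0],1],
  [[0,0,0],[0.5,1,0],1],
  [[0,0,0],[0.5,1,0],1],
  [[0,0,0],[0,0,0],1],
])

```text
t: 3.65
tool_pos: [0.4941, -0.0974, 0.4075]
tool_rot: [-0.003, 1.564, -0.005]
contact_force: [0.6, -0.7, 0.6]
opening: 0.0856
```

```bash
cat > look.py <<'E'
from h import *
import sys
n,name=sys.argv[1],sys.argv[2]
o=get_obs(); c=get_calibration(n); im,d=get_image(n)
cv2.imwrite(f"pics/{name}.png",im); np.save(f"pics/{name}.npy",d)
print(o["t"],np.round(o["tool_pos"],4),np.round(o["tool_rot"],3),np.round(c["position"],3))
Z=dict(tube_wide_mid=.048,tube_narrow_mid=.048,pocket_wide=.067,pocket_narrow=.067,carriage_front=.033,grip_mid=.315,tube_wide=0.006,tube_narrow=.006)
for q in sys.argv[3:]:
    for x in tip_of(n,q)[:4]:
        u=x["centre"]; print(q,np.round(u,1),round(x["p"],2),np.round(at_z(c,u,Z.get(q,0)),4), "dep",np.round(at_d(c,u,d[int(u[1]),int(u[0])]),3))
E
python3 look.py wrist w1 pocket_wide pocket_narrow carriage_front grip_mid
```

```text
3.65 [ 0.4941 -0.0974  0.4075] [-0.003  1.564 -0.005] [ 0.495 -0.021  0.376]
pocket_wide [391.  14.] 0.74 [0.5895 0.0524 0.067 ] dep [0.598 0.059 0.039]
pocket_narrow [386.   82.5] 0.82 [ 0.5901 -0.0008  0.067 ] dep [0.599 0.001 0.038]
carriage_front [256.3  54.8] 0.87 [0.4756 0.0259 0.033 ] dep [0.474 0.03  0.001]
```

View pics/w1.png

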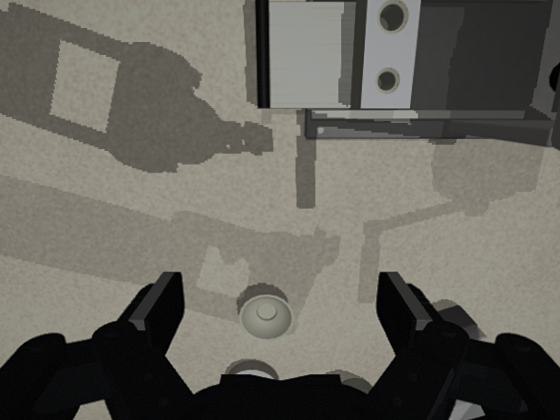

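carry_out([
  [[0,0,0],[0,1,0],1],
  [[0,0,0],[0,1,0],1],
  [[0,0,0],[0,1,0],1],
  [[0,0,0],[0,1,0],1],
  [[0,0,0],[0,1,0],1],
  [[0,0,0],[0,1,0],1],
  [[0,0,0],[0,1,0],1],
  [[0,0,0],[0,1,0],1],
])

```text
t: 4.7
tool_pos: [0.4909, 0.0564, 0.408]
tool_rot: [0.012, 1.562, -0.025]
contact_force: [0.2, -0.5, -0.2]
opening: 0.0856
```

carry_out([
  [[0,0,0],[0,1,0],1],
  [[0,0,0],[0,1,0],1],
  [[0,0,0],[0,1,0],1],
  [[0,0,0],[0,1,0],1],
  [[0,0,0],[0,1,-0.5],1],
  [[0,0,0],[0,1,-1],1],
  [[0,0,0],[0,1,-1],1],
  [[0,0,0],[0,0,0],1],
])

```text
t: 5.5
tool_pos: [0.491, 0.1961, 0.3586]
tool_rot: [0.02, 1.557, -0.034]
contact_force: [0.1, -0.3, -0.5]
opening: 0.0857
```

```bash
python3 look.py wrist w2 tube_wide_mid tube_narrow_mid rack
```

```text
5.5 [0.491  0.1961 0.3586] [ 0.02   1.557 -0.034] [0.495 0.272 0.326]
tube_wide_mid [187.7  75.6] 0.76 [0.4278 0.2969 0.048 ] dep [0.436 0.294 0.082]
tube_wide_mid [276.6  11. ] 0.66 [0.4986 0.3392 0.048 ] dep [0.498 0.33  0.085]
tube_narrow_mid [277.1 125.5] 0.81 [0.4959 0.2567 0.048 ] dep [0.496 0.259 0.089]
rack [281.4 101.7] 0.95 [0.5009 0.2755 0.    ] dep [0.5   0.275 0.046]
rack [281.6 125.1] 0.44 [0.5004 0.2542 0.    ] dep [0.499 0.259 0.09 ]
```

View pics/w2.png

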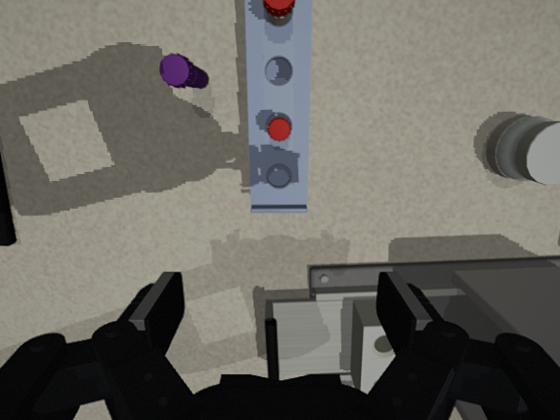

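```bash
cat > plan.py <<'E'
from h import *
import sys
# target grasp point x y z
o=get_obs(); Rm=R.from_rotvec(o["tool_rot"])
T=np.array([float(a) for a in sys.argv[1:4]])
Rt=R.from_euler("z",float(sys.argv[4]) if len(sys.argv)>4 else 0)*R.from_rotvec([0,np.pi/2,0])
g=o["tool_pos"]+Rm.as_matrix()[:,0]*.155
turn=(Rt*Rm.inv()).as_rotvec()
tcp=T-Rt.as_matrix()[:,0]*.155
print("t",o["t"],"grasp now",np.round(g,4),"turn u",np.round(turn/.1,2),"shift u",np.round((tcp-o["tool_pos"])/.02,2),"open",round(o["opening"],4),"F",np.round(o["contact_force"],1))
E
python3 - <<'E'
from h import *
im=cv2.imread("pics/w2.png");c=get_calibration("wrist")
h=cv2.cvtColor(im,cv2.COLOR_BGR2HSV);m=((h[...,0]<8)|(h[...,0]>172))&(h[...,1]>150)&(h[...,2]>60)
n,l,s,ce=cv2.connectedComponentsWithStats(m.astype(np.uint8))
for i in range(1,n):
    if s[i,4]>30: print(s[i],ce[i],at_z(c,ce[i],.088))
E
python3 plan.py 0.496 0.259 0.08
```

```text
[263   0  32  10 232] [278.84051724   3.72413793] [0.50321437 0.33371302 0.088     ]
[268 117  23  24 398] [278.90703518 128.57286432] [0.50028865 0.25545449 0.088     ]
t 5.7 grasp now [0.4955 0.1935 0.208 ] turn u [0.08 0.21 0.37] shift u [ 0.18  3.21 -6.4 ] open 0.0852 F [1.  0.3 0.1]
```

carry_out([
  [[0,0.1,0.2],[0,0,-1],0.7],
  [[0,0.1,0.2],[0,0,-1],0.7],
  [[0,0,0],[0,0,-1],0.7],
  [[0,0,0],[0,0,0],0.7],
])

```text
t: 6.1
tool_pos: [0.4927, 0.1921, 0.3004]
tool_rot: [-0.009, 1.568, -0.002]
contact_force: [-0.2, -0.1, -0.0]
opening: 0.0599
```

```bash
python3 look.py wrist w3 tube_narrow_mid tube_narrow;python3 - <<'E'
from h import *
im=cv2.imread("pics/w3.png");c=get_calibration("wrist")
h=cv2.cvtColor(im,cv2.COLOR_BGR2HSV);m=((h[...,0]<8)|(h[...,0]>172))&(h[...,1]>150)&(h[...,2]>60)
n,l,s,ce=cv2.connectedComponentsWithStats(m.astype(np.uint8))
for i in range(1,n):
    if s[i,4]>30: print(s[i],ce[i],at_z(c,ce[i],.09))
E
python3 plan.py 0.496 0.256 0.08
```

```text
6.1 [0.4927 0.1921 0.3004] [-0.009  1.568 -0.002] [0.493 0.268 0.268]
tube_narrow_mid [283.2 125.4] 0.71 [0.4959 0.2565 0.048 ] dep [0.495 0.259 0.089]
tube_narrow [281.9 121. ] 0.82 [0.4955 0.2576 0.006 ] dep [0.495 0.261 0.087]
[270 113  31  32 698] [285.56303725 128.62893983] [0.49967261 0.25785261 0.09      ]
t 6.25 grasp now [0.4957 0.1919 0.1499] turn u [ 0.05  0.1  -0.04] shift u [ 0.09  3.16 -3.49] open 0.0599 F [ 0.1 -0.2  0.7]
```

View pics/w3.png

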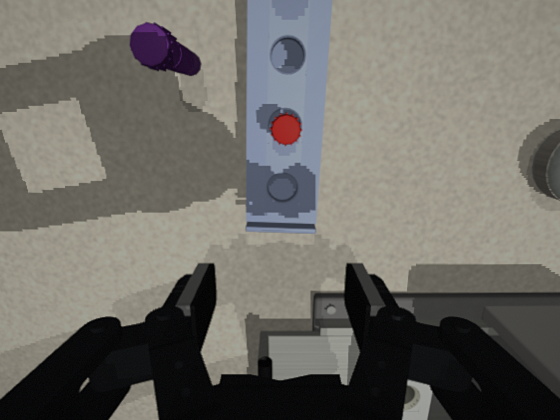

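carry_out([
  [[0,0.1,0],[0,1,0],0.7],
  [[0,0,0],[0,1,0],0.7],
  [[0,0,0],[0,1,0],0.7],
  [[0,0,0],[0.15,0.25,0],0.7],
  [[0,0,0],[0,0,-1],0.7],
  [[0,0,0],[0,0,0],0.7],
])

```text
t: 6.85
tool_pos: [0.5002, 0.2599, 0.2922]
tool_rot: [-0.005, 1.559, 0.002]
contact_force: [-0.4, -0.1, -0.2]
opening: 0.0599
```

```bash
python3 look.py side s2 >/dev/null; python3 look.py wrist w4; for i in 1 2 3; do python3 plan.py 0.496 0.257 0.08; done; python3 - <<'E'
import cv2,numpy as np
b=cv2.imread("pics/s2.png");w=cv2.imread("pics/w4.png")
cv2.imwrite("pics/j.png",np.hstack([cv2.resize(b[230:400,240:410],(400,400),interpolation=3),cv2.resize(w,(400,300))[:, :].copy() if 0 else np.vstack([cv2.resize(w,(400,300)),np.zeros((100,400,3),np.uint8)])]))
E
```

```text
6.9 [0.501  0.2601 0.2944] [-0.004  1.555  0.003] [0.502 0.337 0.263]
t 6.95 grasp now [0.5039 0.2601 0.1403] turn u [ 0.    0.17 -0.04] shift u [-0.26 -0.16 -3.01] open 0.0598 F [0.4 0.7 0.3]
t 6.95 grasp now [0.5039 0.2601 0.1403] turn u [ 0.    0.17 -0.04] shift u [-0.26 -0.16 -3.01] open 0.0598 F [0.4 0.7 0.3]
t 6.95 grasp now [0.5039 0.2601 0.1403] turn u [ 0.    0.17 -0.04] shift u [-0.26 -0.16 -3.01] open 0.0598 F [0.4 0.7 0.3]
```

View pics/j.png

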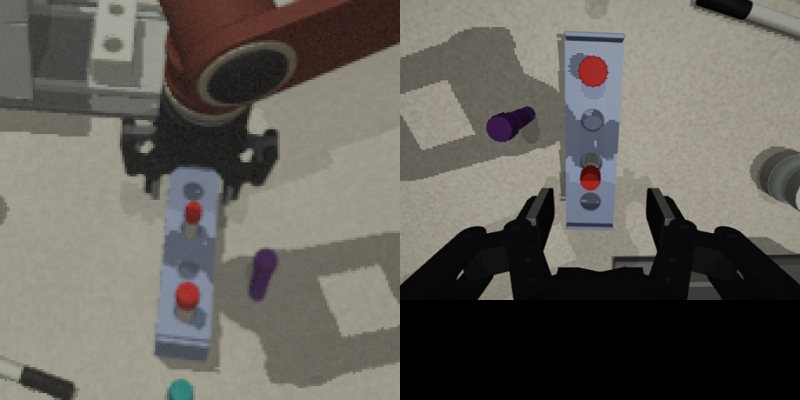

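```bash
cat > red.py <<'E'
from h import *
import sys
z=float(sys.argv[1])
o=get_obs();c=get_calibration("wrist");im,d=get_image("wrist");cv2.imwrite("pics/red.png",im)
h=cv2.cvtColor(im,cv2.COLOR_BGR2HSV);m=((h[...,0]<8)|(h[...,0]>172))&(h[...,1]>150)&(h[...,2]>60)
# only top-surface pixels by depth -> world z
Rm=R.from_rotvec(o["tool_rot"]).as_matrix(); Rc=camR(c)
n,l,s,ce=cv2.connectedComponentsWithStats(m.astype(np.uint8))
for i in range(1,n):
    if s[i,4]>60:
        ys,xs=np.nonzero(l==i); P=np.array([at_d(c,(x,y),d[y,x]) for x,y in zip(xs,ys) if d[y,x]>0])
        top=P[P[:,2]>P[:,2].max()-.004]; mid=(top.min(0)+top.max(0))/2
        loc=Rm.T@(mid-o["tool_pos"])
        print("n",len(top),"top world",np.round(mid,4),"ext",np.round(np.ptp(top,axis=0),4),"in tool frame y,z",np.round(loc[1:],4))
E
python3 red.py 0.09; python3 red.py .09
```

```text
n 1268 top world [0.4992 0.3405 0.0897] ext [0.0201 0.02   0.004 ] in tool frame y,z [ 0.0804 -0.0053]
n 505 top world [0.4963 0.257  0.0888] ext [0.015  0.0152 0.0039] in tool frame y,z [-0.003  -0.0085]
n 1274 top world [0.4993 0.3406 0.0896] ext [0.0202 0.0201 0.004 ] in tool frame y,z [ 0.0805 -0.0053]
n 503 top world [0.4964 0.257  0.089 ] ext [0.015  0.0153 0.004 ] in tool frame y,z [-0.003  -0.0085]
```

carry_out([
  [[0,0.17,0],[-0.26,-0.16,0],0.7],
  [[0,0,0],[0,0,-1],0.7],
  [[0,0,0],[0,0,0],0.7],
])

```text
t: 7.35
tool_pos: [0.4962, 0.2559, 0.278]
tool_rot: [-0.001, 1.569, 0.003]
contact_force: [-0.0, -0.1, -0.3]
opening: 0.0599
```

```bash
python3 red.py .09;  python3 plan.py 0.496 0.257 0.08
```

```text
n 1614 top world [0.4992 0.3407 0.0893] ext [0.0197 0.02   0.004 ] in tool frame y,z [0.0845 0.0029]
n 598 top world [0.4967 0.2568 0.0892] ext [0.0147 0.0154 0.004 ] in tool frame y,z [0.0007 0.0001]
t 7.4 grasp now [0.4978 0.2566 0.1251] turn u [-0.02  0.05 -0.03] shift u [-0.05  0.04 -2.25] open 0.0594 F [ 0.  -0.8  0.3]
```

carry_out([
  [[0,0,0],[0,0,-1],0.6],
  [[0,0,0],[0,0,-1],0.6],
  [[0,0,0],[0,0,-0.2],0.6],
  [[0,0,0],[0,0,0],0.6],
])

```text
t: 7.8
tool_pos: [0.4988, 0.2564, 0.2412]
tool_rot: [0.002, 1.558, 0.006]
contact_force: [0.2, -0.1, 0.2]
opening: 0.0511
```

```bash
python3 plan.py 0.496 0.257 0.08; python3 look.py wrist w5
```

```text
t 7.8 grasp now [0.5007 0.2572 0.0862] turn u [-0.05  0.12 -0.02] shift u [-0.14  0.03 -0.31] open 0.0511 F [ 0.2 -0.1  0.2]
7.8 [0.4988 0.2564 0.2412] [0.002 1.558 0.006] [0.499 0.333 0.21 ]
```

View pics/w5.png

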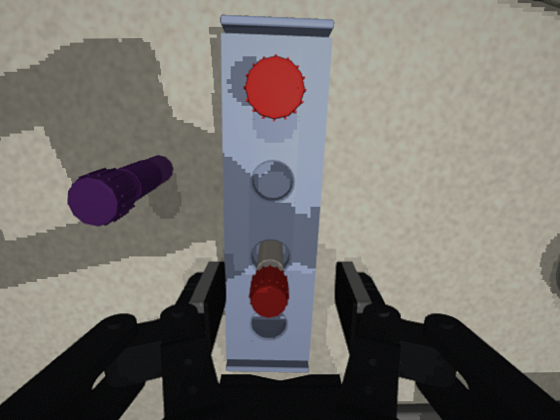

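carry_out([
  [[0,0.12,0],[-0.15,0,-0.3],0.6],
  [[0,0,0],[0,0,0],0.1],
  [[0,0,0],[0,0,0],0],
  [[0,0,0],[0,0,0],0],
  [[0,0,0],[0,0,0],0],
], squeeze=25)

```text
t: 8.35
tool_pos: [0.4968, 0.2569, 0.239]
tool_rot: [0.004, 1.566, 0.008]
contact_force: [0.2, 1.1, -0.2]
opening: 0.015
```

```bash
python3 plan.py 0.496 0.257 0.08; python3 look.py wrist w6
```

```text
t 8.35 grasp now [0.4976 0.258  0.084 ] turn u [-0.07  0.05 -0.02] shift u [-0.04  0.   -0.2 ] open 0.015 F [ 0.2  1.1 -0.2]
8.35 [0.4968 0.2569 0.239 ] [0.004 1.566 0.008] [0.497 0.334 0.208]
```

View pics/w6.png

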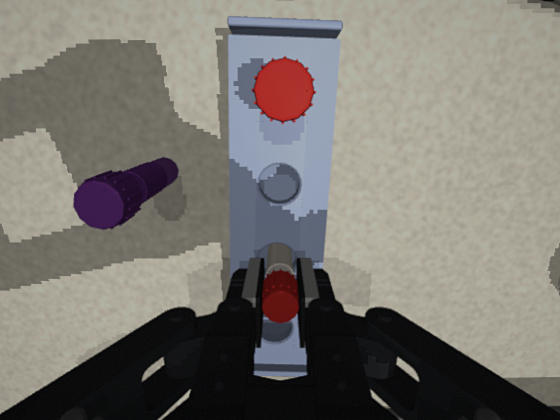

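carry_out([
  [[0,0,0],[0,0,0.5],0],
  [[0,0,0],[0,0,1],0],
  [[0,0,0],[0,0,1],0],
  [[0,0,0],[0,0,1],0],
  [[0,0,0],[0,0,1],0],
  [[0,0,0],[0,0,0],0],
])

```text
t: 9.0
tool_pos: [0.4962, 0.2567, 0.3349]
tool_rot: [0.004, 1.566, 0.008]
contact_force: [0.9, -0.2, 0.9]
opening: 0.0146
```

```bash
python3 plan.py 0.59 -0.05 0.165
```

```text
t 9.0 grasp now [0.497  0.2578 0.1799] turn u [-0.07  0.05 -0.02] shift u [  4.69 -15.33  -0.75] open 0.0146 F [ 0.9 -0.2  0.9]
```

carry_out([
  [[0,0,0],[0.3,-1,0],0],
  [[0,0,0],[0.3,-1,0],0],
  [[0,0,0],[0.3,-1,0],0],
  [[0,0,0],[0.3,-1,0],0],
  [[0,0,0],[0.3,-1,0],0],
  [[0,0,0],[0.3,-1,0],0],
  [[0,0,0],[0.3,-1,0],0],
  [[0,0,0],[0.3,-1,0],0],
])

```text
t: 9.8
tool_pos: [0.5431, 0.0928, 0.3306]
tool_rot: [-0.0, 1.57, 0.012]
contact_force: [-0.1, 1.6, 0.5]
opening: 0.0148
```

carry_out([
  [[0,0,0],[0.3,-1,0],0],
  [[0,0,0],[0.3,-1,0],0],
  [[0,0,0],[0.3,-1,0],0],
  [[0,0,0],[0.3,-1,0],0],
  [[0,0,0],[0.3,-1,0],0],
  [[0,0,0],[0.3,-1,0],0],
  [[0,0,0],[0.1,-1,0],0],
  [[0,0,0],[0,0,0],0],
])

```text
t: 10.6
tool_pos: [0.5801, -0.053, 0.3225]
tool_rot: [0.005, 1.582, 0.016]
contact_force: [0.0, -0.0, 1.0]
opening: 0.015
```

```bash
python3 look.py wrist w7 pocket_wide pocket_narrow; python3 plan.py 0.59 -0.001 0.165
```

```text
10.6 [ 0.5801 -0.053   0.3225] [0.005 1.582 0.016] [0.58  0.024 0.292]
pocket_wide [301.1  66. ] 0.71 [0.5905 0.0527 0.067 ] dep [0.593 0.058 0.021]
pocket_narrow [300.6 148.9] 0.83 [0.5913 0.0013 0.067 ] dep [ 0.594 -0.003  0.021]
t 10.75 grasp now [ 0.5783 -0.0491  0.1679] turn u [-0.14 -0.11 -0.09] shift u [ 0.5   2.51 -0.14] open 0.0149 F [-0.  -0.4 -0.1]
```

View pics/w7.png

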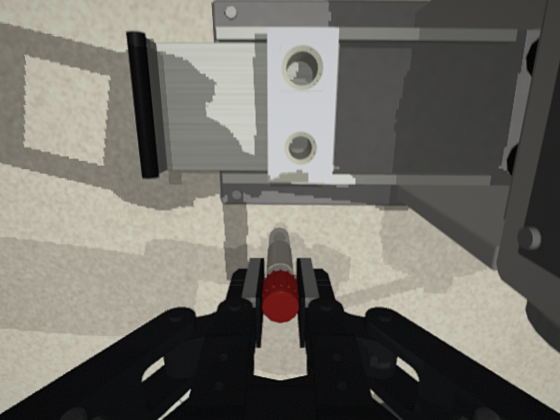

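```bash
cat > pock.py <<'E'
from h import *
o=get_obs();c=get_calibration("wrist");im,d=get_image("wrist");cv2.imwrite("pics/pock.png",im)
Rm=R.from_rotvec(o["tool_rot"]).as_matrix()
K=np.array([[c["fx"],0,c["cx"]],[0,c["fy"],c["cy"]],[0,0,1.]])
g=np.stack(np.meshgrid(np.arange(560),np.arange(420)),-1).reshape(-1,1,2).astype(float)
r=cv2.undistortPoints(g,K,np.array([c["k1"],0,0,0,0.]))[:,0]
P=(np.c_[r,np.ones(len(r))]*d.reshape(-1,1))@camR(c).T+c["position"]; P=P.reshape(420,560,3)
near=(abs(P[...,0]-.59)<.03)&(abs(P[...,1]-.026)<.07)&(d>0)
top=near&(abs(P[...,2]-.067)<.006)
zt=np.median(P[top][:,2]); print("block top z",zt)
top=near&(abs(P[...,2]-zt)<.0012)
cn,_=cv2.findContours(cv2.morphologyEx(top.astype(np.uint8),cv2.MORPH_OPEN,np.ones((2,2))),cv2.RETR_CCOMP,cv2.CHAIN_APPROX_NONE)
hi,H=cv2.findContours(top.astype(np.uint8),cv2.RETR_CCOMP,cv2.CHAIN_APPROX_NONE)
for k,h in enumerate(hi):
    if H[0][k][3]>=0 and cv2.contourArea(h)>150:
        W=np.array([at_z(c,p[0],.067)[:2] for p in h]); 
        A=np.c_[2*W,np.ones(len(W))]; s=np.linalg.lstsq(A,(W**2).sum(1),rcond=None)[0]
        rad=np.sqrt(s[2]+s[0]**2+s[1]**2); X=np.array([s[0],s[1],.067]); loc=Rm.T@(X-o["tool_pos"])
        print("hole px",np.round(h.mean((0,1)),1),"c",np.round(s[:2],4),"r",round(rad,4),"tool frame",np.round(loc,4))
b=max(hi,key=cv2.contourArea); rc=cv2.minAreaRect(np.array([at_z(c,p[0],.067)[:2] for p in b],np.float32)*1000); print("block mm",rc)
E
python3 pock.py
```

```text
block top z 0.0662175670328932
hole px [300.4 152.3] c [0.5906 0.0012] r 0.0098 tool frame [0.2565 0.0488 0.0138]
hole px [300.7  70.5] c [0.5906 0.0511] r 0.0122 tool frame [0.2571 0.0987 0.0143]
block mm ((590.8634033203125, 26.03829002380371), (95.6689224243164, 43.97210693359375), 89.96754455566406)
```

```bash
python3 red.py .09; python3 plan.py 0.5906 0.002 0.165
```

```text
n 961 top world [ 0.5791 -0.0498  0.1736] ext [0.0148 0.0152 0.004 ] in tool frame y,z [-0.0008  0.0006]
t 10.85 grasp now [ 0.5785 -0.0489  0.1684] turn u [-0.14 -0.1  -0.1 ] shift u [ 0.53  2.65 -0.17] open 0.015 F [-0.3  0.1  0.6]
```

carry_out([
  [[-0.14,-0.1,-0.1],[0.5,1,0],0],
  [[0,0,0],[0,1,0],0],
  [[0,0,0],[0,0.6,0],0],
  [[0,0,0],[0,0,0],0],
])

```text
t: 11.25
tool_pos: [0.59, 0.0045, 0.3238]
tool_rot: [-0.002, 1.569, -0.001]
contact_force: [-1.2, 0.1, 0.1]
opening: 0.0151
```

```bash
python3 red.py .09; python3 plan.py 0.5906 0.002 0.165
```

```text
n 930 top world [0.5909 0.0038 0.175 ] ext [0.0147 0.0153 0.004 ] in tool frame y,z [-0.0005  0.0006]
t 11.3 grasp now [0.5903 0.0037 0.1688] turn u [ 0.02  0.02 -0.  ] shift u [ 0.03 -0.1  -0.19] open 0.0151 F [-0.5  0.4 -1.3]
```

carry_out([
  [[0,0,0],[0,-0.13,0],0],
  [[0,0,0],[0,0,-0.7],0],
  [[0,0,0],[0,0,-0.7],0],
  [[0,0,0],[0,0,-0.7],0],
  [[0,0,0],[0,0,0],0],
])

```text
t: 11.8
tool_pos: [0.5935, -0.0011, 0.2879]
tool_rot: [-0.001, 1.553, -0.004]
contact_force: [0.2, 0.9, -1.0]
opening: 0.0151
```

```bash
python3 red.py .09; python3 plan.py 0.5906 0.002 0.1
```

```text
n 1076 top world [ 5.966e-01 -5.000e-04  1.473e-01] ext [0.0147 0.0166 0.004 ] in tool frame y,z [0.0011 0.0006]
t 11.85 grasp now [ 0.5962 -0.0016  0.1329] turn u [0.03 0.18 0.02] shift u [-0.14  0.16 -1.65] open 0.0151 F [1.  0.6 1.3]
```

View pics/red.png

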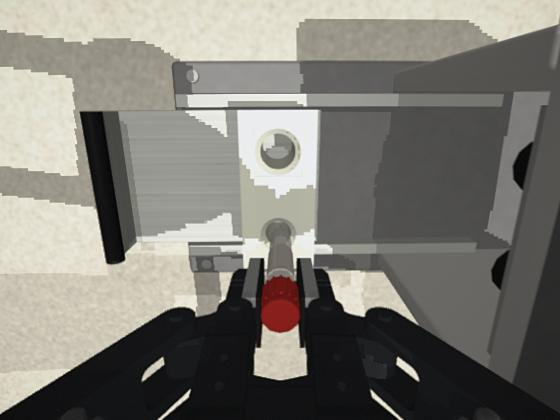

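carry_out([
  [[0,0,0],[0,0,0.4],0],
  [[0,0.18,0],[-0.15,0.1,0],0],
  [[0,0,0],[0,0,0],0],
])

```text
t: 12.15
tool_pos: [0.5891, 0.0002, 0.2929]
tool_rot: [0.001, 1.578, -0.005]
contact_force: [-1.1, 0.2, -1.3]
opening: 0.0149
```

```bash
python3 red.py .09; python3 plan.py 0.5906 0.0012 0.1;python3 pock.py
```

```text
n 1055 top world [0.5887 0.0009 0.1526] ext [0.0147 0.0149 0.004 ] in tool frame y,z [0.0011 0.0006]
t 12.2 grasp now [ 5.884e-01 -3.000e-04  1.381e-01] turn u [ 0.03 -0.06  0.04] shift u [ 0.06  0.05 -1.91] open 0.0153 F [-0.5 -0.1 -0.5]
block top z 0.0662340061175078
hole px [292.9 153.8] c [0.5963 0.0514] r 0.012 tool frame [0.2259 0.0519 0.0082]
block mm ((596.4493408203125, 26.400217056274414), (43.87955093383789, 95.5734634399414), 0.018166804686188698)
```

carry_out([
  [[0,0,0],[0,0,0.4],0],
  [[0,0,0],[0.38,0,0],0],
  [[0,0,0],[0,0,0],0],
])

```text
t: 12.55
tool_pos: [0.5973, 0.0001, 0.3014]
tool_rot: [0.0, 1.577, -0.005]
contact_force: [0.6, -0.1, -0.7]
opening: 0.0149
```

```bash
python3 red.py .09; python3 plan.py 0.5963 0.0012 0.1;python3 pock.py
```

```text
n 1110 top world [0.597  0.0006 0.1604] ext [0.0148 0.0159 0.004 ] in tool frame y,z [0.0009 0.0005]
t 12.6 grasp now [ 5.962e-01 -3.000e-04  1.465e-01] turn u [ 0.03 -0.06  0.04] shift u [-0.04  0.05 -2.33] open 0.0151 F [0.9 0.8 0. ]
block top z 0.06621171052027025
hole px [280.1 151.9] c [0.5965 0.0513] r 0.012 tool frame [0.2344 0.0519 0.0007]
block mm ((596.47265625, 26.509340286254883), (43.88131332397461, 95.25635528564453), 0.012424738146364689)
```

carry_out([
  [[0,0,0],[0,0,-0.6],0],
  [[0,0,0],[0,0,-0.6],0],
  [[0,0,0],[0,0,0],0],
])

```text
t: 12.95
tool_pos: [0.6009, 0.0004, 0.2855]
tool_rot: [0.0, 1.561, -0.005]
contact_force: [-0.4, 1.5, -0.7]
opening: 0.0154
```

```bash
python3 red.py .09; python3 plan.py 0.5963 0.0012 0.1;python3 pock.py
```

```text
n 1124 top world [0.6027 0.0015 0.1467] ext [0.015  0.0157 0.004 ] in tool frame y,z [0.0015 0.0005]
t 13.0 grasp now [ 6.023e-01 -1.000e-04  1.305e-01] turn u [0.03 0.09 0.03] shift u [-0.23  0.04 -1.52] open 0.0151 F [1.1 0.7 7.5]
block top z 0.06621510163102257
hole px [275.3 154.3] c [0.6014 0.0515] r 0.012 tool frame [ 0.2183  0.0518 -0.0017]
block mm ((599.724609375, 26.27440643310547), (40.522151947021484, 95.53636932373047), 0.06009278818964958)
```

View pics/red.png

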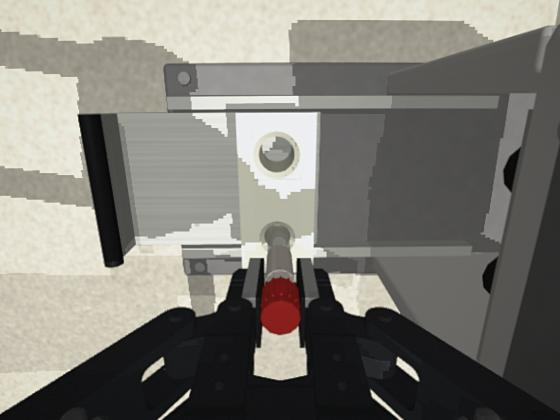

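```bash
python3 look.py side s3 >/dev/null; python3 look.py scene c3 >/dev/null; python3 - <<'E'
import cv2,numpy as np
w=cv2.imread("pics/pock.png");s=cv2.imread("pics/s3.png");c=cv2.imread("pics/c3.png")
cv2.imwrite("pics/j2.png",np.hstack([cv2.resize(w[200:340,210:350],(400,400),interpolation=3),cv2.resize(s[190:290,240:340],(400,400),interpolation=3)]))
cv2.imwrite("pics/j3.png",cv2.resize(c[180:300,230:370],(700,600),interpolation=3))
E
```

```text
(no output)
```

View pics/j2.png

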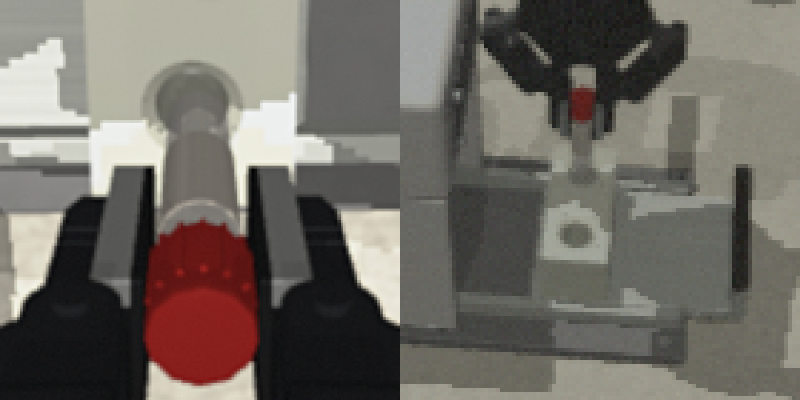

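View pics/j3.png

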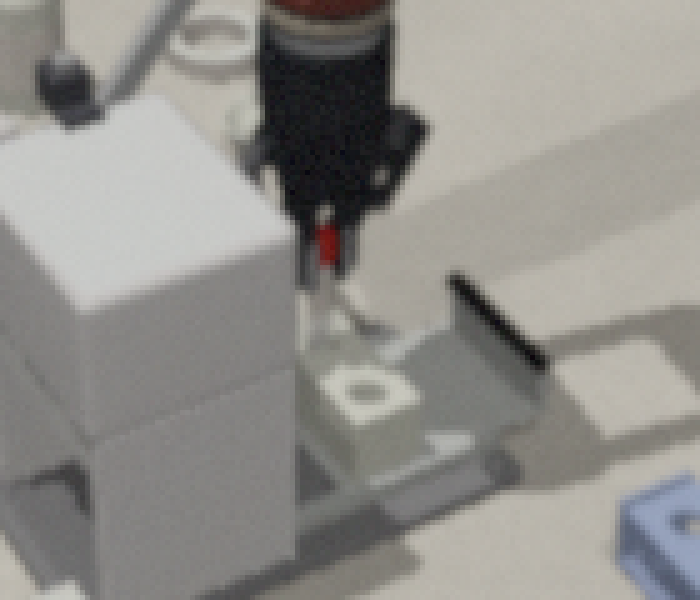

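```bash
python3 - <<'E'
from h import *
c=get_calibration("wrist");im,d=get_image("wrist")
S=4;x0,y0=200,190
v=cv2.resize(im[y0:y0+150,x0:x0+200],None,fx=S,fy=S,interpolation=3)
def circ(cx,cy,z,r,col):
    pts=[((proj(c,(cx+r*np.cos(a),cy+r*np.sin(a),z))-[x0,y0]+.5)*S).astype(int) for a in np.linspace(0,6.28,40)]
    cv2.polylines(v,[np.array(pts)],True,col,1)
circ(.6014,.0015,.067,.011,(0,255,0));circ(.6014,.0015,.064,.008,(0,255,0))
circ(.6027,.0015,.1467,.008,(255,0,0));circ(.6027,.0015,.127,.0065,(255,0,0));circ(.6027,.0015,.0627,.0065,(255,255,0))
cv2.imwrite("pics/ov.png",v)
E
```

```text
(no output)
```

View pics/ov.png

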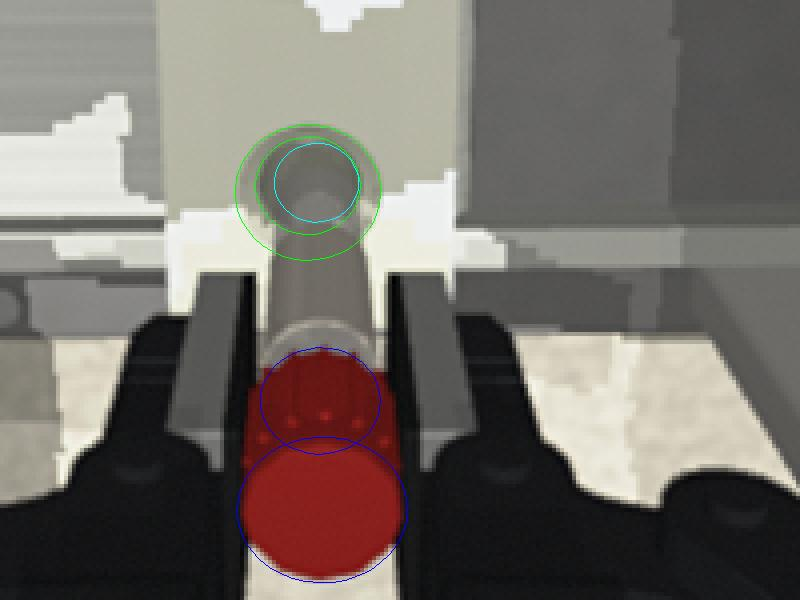

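carry_out([
  [[0,0.1,0],[0,0,0.6],0],
  [[0.85,0,0],[0,-0.65,0],0],
  [[0,0,0],[0,0,0],0],
])

```text
t: 13.5
tool_pos: [0.5997, -0.0125, 0.2954]
tool_rot: [0.068, 1.576, 0.064]
contact_force: [0.5, 0.1, -0.5]
opening: 0.015
```

```bash
cat > ov.py <<'E'
from h import *
import sys,subprocess
# ov.py holex holey capx capy captop rcap rbody : overlays a VERTICAL tube
hx,hy,cx,cy,ct,rc,rb,rh=[float(a) for a in sys.argv[1:9]]
c=get_calibration("wrist");im,d=get_image("wrist")
S=4;x0,y0=200,170
v=cv2.resize(im[y0:y0+150,x0:x0+200],None,fx=S,fy=S,interpolation=3)
def circ(cx,cy,z,r,col):
    pts=[((proj(c,(cx+r*np.cos(a),cy+r*np.sin(a),z))-[x0,y0]+.5)*S).astype(int) for a in np.linspace(0,6.28,40)]
    cv2.polylines(v,[np.array(pts)],True,col,1)
circ(hx,hy,.067,rh+.003,(0,255,0));circ(hx,hy,.064,rh,(0,255,0))
circ(cx,cy,ct,rc,(255,0,0));circ(cx,cy,ct-.02,rb,(255,0,0));circ(cx,cy,ct-.084,rb,(255,255,0))
cv2.imwrite("pics/ov.png",v)
E
python3 red.py .09; python3 plan.py 0.5963 0.0012 0.1;python3 pock.py
```

```text
n 1027 top world [0.5994 0.0008 0.1582] ext [0.015 0.015 0.004] in tool frame y,z [0.0017 0.0006]
t 13.55 grasp now [0.5989 0.001  0.1412] turn u [-0.83 -0.06  0.02] shift u [-0.18  0.65 -2.03] open 0.0148 F [-0.1 -0.3  0.5]
block top z 0.06619610050674384
hole px [281.6 164.9] c [0.6013 0.0512] r 0.0121 tool frame [0.2331 0.0438 0.0027]
block mm ((599.7364501953125, 26.340633392333984), (40.54109191894531, 95.457763671875), 0.049901098012924194)
```

```bash
python3 ov.py 0.6013 0.0013 0.5994 0.0008 0.1582 .008 .0065 .008
```

```text
(no output)
```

View pics/ov.png

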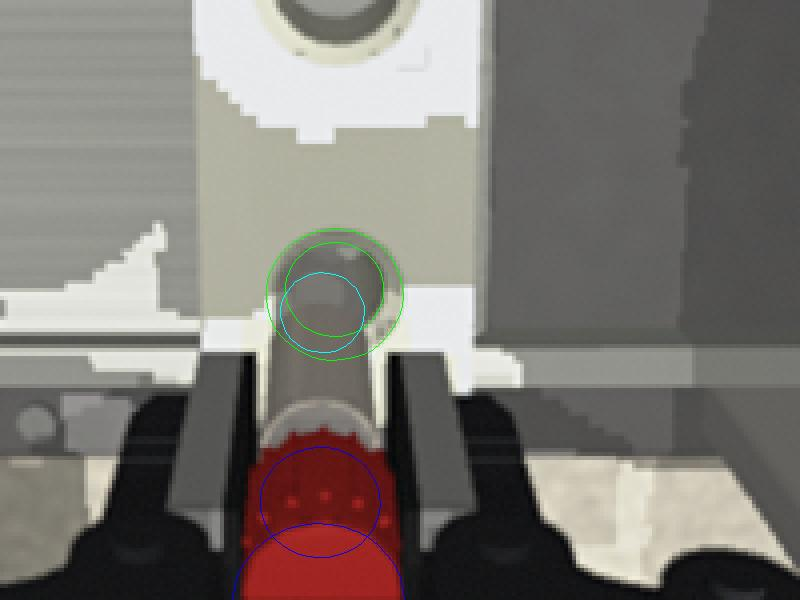

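carry_out([
  [[0,0,0],[0.09,0.03,0],0],
  [[0,0,0],[0,0,-0.3],0],
  [[0,0,0],[0,0,-0.3],0],
  [[0,0,0],[0,0,-0.3],0],
  [[0,0,0],[0,0,0],0],
])

```text
t: 14.15
tool_pos: [0.6066, -0.01, 0.2889]
tool_rot: [0.059, 1.557, 0.062]
contact_force: [-0.1, -0.0, -0.2]
opening: 0.0148
```

```bash
python3 red.py .09; python3 plan.py 0.5963 0.0012 0.1;python3 pock.py
```

```text
n 1100 top world [0.6089 0.0024 0.151 ] ext [0.015  0.0149 0.004 ] in tool frame y,z [0.0016 0.0005]
t 14.2 grasp now [0.6087 0.0021 0.1344] turn u [-0.78  0.13 -0.02] shift u [-0.52  0.56 -1.7 ] open 0.0153 F [0.4 0.4 0.2]
block top z 0.06617905805285101
block mm ((603.2871704101562, 26.316436767578125), (95.17446899414062, 33.3296012878418), 89.97596740722656)
```

View pics/pock.png

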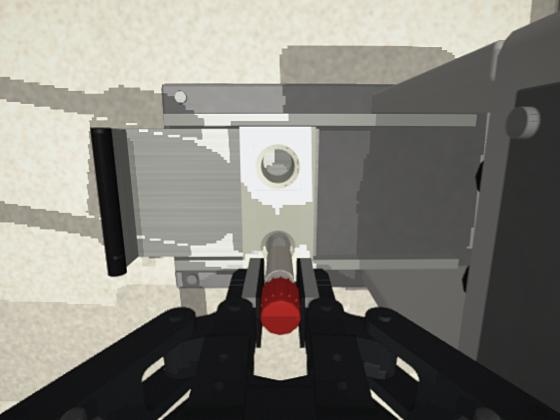

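carry_out([
  [[0,0.13,0],[-0.2,0,-0.8],0],
  [[0,0,0],[0,0,-0.8],0],
  [[0,0,0],[0,0,0],0],
])

```text
t: 14.55
tool_pos: [0.6082, -0.0114, 0.2696]
tool_rot: [0.054, 1.547, 0.058]
contact_force: [-4.6, 0.9, -2.7]
opening: 0.0144
```

```bash
sed -i 's/-.59)<.03/-.605)<.045/' pock.py; python3 red.py .09; python3 plan.py 0.5963 0.0012 0.1;python3 pock.py
```

```text
n 1435 top world [ 0.6119 -0.0037  0.1467] ext [0.015  0.0163 0.004 ] in tool frame y,z [-0.0011  0.001 ]
t 14.6 grasp now [ 6.115e-01 -2.000e-04  1.150e-01] turn u [-0.72  0.23 -0.02] shift u [-0.59  0.62 -0.73] open 0.0141 F [ 0.5  0.3 -0.2]
block top z 0.06621170850807757
hole px [275.4 165.6] c [0.611  0.0514] r 0.012 tool frame [ 0.2066  0.048  -0.0015]
block mm ((611.12109375, 26.272781372070312), (43.83632278442383, 95.16114807128906), 0.026526520028710365)
```

View pics/pock.png

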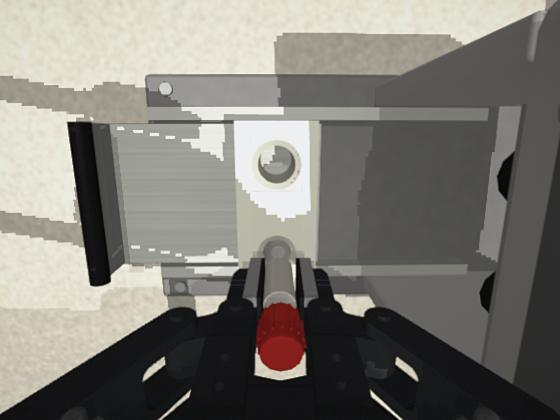

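```bash
cat > tilt.py <<'E'
from h import *
import sys
rc,rb=float(sys.argv[1]),float(sys.argv[2])
o=get_obs();c=get_calibration("wrist");im,d=get_image("wrist")
K=np.array([[c["fx"],0,c["cx"]],[0,c["fy"],c["cy"]],[0,0,1.]])
g=np.stack(np.meshgrid(np.arange(560),np.arange(420)),-1).reshape(-1,1,2).astype(float)
r=cv2.undistortPoints(g,K,np.array([c["k1"],0,0,0,0.]))[:,0]
P=((np.c_[r,np.ones(len(r))]*d.reshape(-1,1))@camR(c).T+c["position"])
Rm=R.from_rotvec(o["tool_rot"]).as_matrix(); gp=o["tool_pos"]+Rm[:,0]*.155
q=P[(abs(P[:,0]-gp[0])<rc+.008)&(abs(P[:,1]-gp[1])<.03)&(P[:,2]<gp[2]+.06)]
for z in np.arange(.066,gp[2]+.05,.004):
    s=q[abs(q[:,2]-z)<.002]
    if len(s)<6: continue
    x=s[:,0]; core=s[abs(x-gp[0])<.010]
    front=core[core[:,1]>np.percentile(core[:,1],80)-0.002]
    print(round(z,3),len(s),"ymax",np.round(np.percentile(core[:,1],90),4),"x",np.round([np.median(front[:,0]),core[:,0].min(),core[:,0].max()],4))
print("grasp",np.round(gp,4))
E
python3 tilt.py .008 .0065
```

```text
0.066 2682 ymax 0.0277 x [0.6113 0.6012 0.6212]
0.07 79 ymax 0.0101 x [0.6115 0.6014 0.6179]
0.074 71 ymax 0.0096 x [0.6111 0.6052 0.6176]
0.078 81 ymax 0.0091 x [0.6121 0.6052 0.6179]
0.082 87 ymax 0.0087 x [0.611  0.6053 0.6177]
0.086 72 ymax 0.0082 x [0.6115 0.6054 0.6171]
0.09 81 ymax 0.0082 x [0.6114 0.605  0.6177]
0.094 104 ymax 0.0079 x [0.6113 0.6051 0.6181]
0.098 162 ymax 0.0115 x [0.6108 0.6015 0.6209]
0.102 279 ymax 0.012 x [0.604  0.6012 0.6212]
0.106 291 ymax 0.0119 x [0.6041 0.6014 0.6211]
0.11 367 ymax 0.0115 x [0.6042 0.6012 0.6211]
0.114 331 ymax 0.0113 x [0.6043 0.6013 0.6211]
0.118 479 ymax 0.0109 x [0.6044 0.6012 0.6211]
0.122 383 ymax 0.0108 x [0.6042 0.6014 0.6211]
0.126 334 ymax 0.0105 x [0.6039 0.6012 0.6212]
0.13 454 ymax 0.0101 x [0.6184 0.6013 0.6212]
0.134 713 ymax 0.0087 x [0.6117 0.6012 0.6212]
0.138 569 ymax 0.005 x [0.6113 0.6012 0.621 ]
0.142 1064 ymax 0.0049 x [0.6114 0.6012 0.6212]
0.146 1855 ymax 0.003 x [0.6114 0.6012 0.6211]
0.15 375 ymax 0.0103 x [0.6199 0.6013 0.6212]
0.154 293 ymax 0.01 x [0.6195 0.6012 0.6212]
0.158 52 ymax 0.0103 x [0.6025 0.602  0.6193]
0.162 431 ymax 0.014 x [0.6191 0.6013 0.6212]
grasp [6.112e-01 1.000e-04 1.142e-01]
```

carry_out([
  [[0,0,0],[0,0,0.4],0],
  [[-0.9,0,0],[0,0.78,0],0],
  [[0,0,0],[0,0,0],0],
])

```text
t: 15.0
tool_pos: [0.6063, 0.0049, 0.2739]
tool_rot: [-0.017, 1.555, -0.013]
contact_force: [-0.3, 0.1, -0.8]
opening: 0.0144
```

```bash
python3 tilt.py .008 .0065 | grep -E "^0.0[6789]|grasp"; python3 red.py .09; python3 plan.py 0.5963 0.0012 0.1;python3 pock.py
```

```text
0.066 2928 ymax 0.0293 x [0.6086 0.5988 0.6188]
0.07 37 ymax 0.0079 x [0.6105 0.6024 0.6162]
0.074 67 ymax 0.008 x [0.6085 0.6025 0.6152]
0.078 71 ymax 0.0079 x [0.6085 0.6025 0.615 ]
0.082 81 ymax 0.0078 x [0.609  0.6026 0.6154]
0.086 85 ymax 0.0079 x [0.6089 0.6027 0.6152]
0.09 76 ymax 0.0078 x [0.6084 0.6028 0.615 ]
0.094 79 ymax 0.0082 x [0.6093 0.6024 0.6153]
0.098 104 ymax 0.008 x [0.6083 0.6025 0.6156]
grasp [0.6088 0.0019 0.119 ]
n 1431 top world [0.6093 0.0007 0.1505] ext [0.0153 0.016  0.004 ] in tool frame y,z [-0.0012  0.0008]
t 15.1 grasp now [0.6091 0.0009 0.1192] turn u [ 0.18  0.16 -0.01] shift u [-0.51 -0.12 -0.96] open 0.0142 F [0.7 0.4 0.2]
block top z 0.06619615424527178
hole px [281.2 159.2] c [0.6111 0.0515] r 0.012 tool frame [0.2063 0.0516 0.0012]
block mm ((611.1088256835938, 28.208797454833984), (43.86249923706055, 91.31803894042969), 0.03255084902048111)
```

carry_out([
  [[0,0,0],[0.05,0,-0.6],0],
  [[0,0,0],[0,0,0],0],
])

```text
t: 15.35
tool_pos: [0.6074, 0.0025, 0.261]
tool_rot: [-0.013, 1.555, -0.013]
contact_force: [-0.4, 1.0, -1.1]
opening: 0.0142
```

```bash
python3 tilt.py .008 .0065 | grep -E "^0.0[6789]|grasp"; python3 red.py .09; python3 plan.py 0.5963 0.0012 0.1;python3 pock.py
```

```text
0.066 2942 ymax 0.0277 x [0.6096 0.5999 0.6199]
0.07 87 ymax 0.0065 x [0.6101 0.6025 0.6164]
0.074 87 ymax 0.0061 x [0.61   0.6038 0.6162]
0.078 69 ymax 0.0061 x [0.61   0.6044 0.6155]
0.082 94 ymax 0.0064 x [0.6104 0.6035 0.6167]
0.086 100 ymax 0.0062 x [0.6099 0.6036 0.6166]
0.09 208 ymax 0.0103 x [0.6094 0.6002 0.6194]
0.094 300 ymax 0.011 x [0.6022 0.5999 0.6198]
0.098 295 ymax 0.011 x [0.6032 0.6001 0.6198]
grasp [ 6.099e-01 -1.000e-04  1.060e-01]
n 1409 top world [ 0.6108 -0.0015  0.1387] ext [0.0153 0.0166 0.004 ] in tool frame y,z [-0.0018  0.0008]
t 15.45 grasp now [ 6.111e-01 -2.000e-04  1.079e-01] turn u [0.17 0.19 0.  ] shift u [-0.59 -0.06 -0.39] open 0.0139 F [-0.4 -0.2 -0.1]
block top z 0.06621189901655258
hole px [275.7 159.2] c [0.611  0.0514] r 0.012 tool frame [ 0.195   0.0523 -0.0008]
block mm ((611.1151733398438, 26.50153160095215), (43.84225845336914, 95.19217681884766), 0.03036518022418022)
```

carry_out([
  [[0,0,0],[0,0.05,-0.7],0],
  [[0,0,0],[0,0,0],0],
])

```text
t: 15.7
tool_pos: [0.6075, 0.0032, 0.249]
tool_rot: [-0.013, 1.555, -0.014]
contact_force: [0.3, 0.8, -0.5]
opening: 0.0138
```

```bash
python3 red.py .09; python3 plan.py 0.611 0.0014 0.09;python3 pock.py
```

```text
n 1433 top world [ 6.103e-01 -1.000e-04  1.255e-01] ext [0.0153 0.0169 0.004 ] in tool frame y,z [-0.0013  0.0008]
t 15.75 grasp now [6.111e-01 4.000e-04 9.560e-02] turn u [0.18 0.18 0.01] shift u [ 0.14 -0.09 -0.28] open 0.0145 F [ 0.1 -0.1 -0. ]
block top z 0.06621646112432342
hole px [278.  164.4] c [0.6112 0.0514] r 0.0119 tool frame [ 0.1827  0.0515 -0.0004]
block mm ((611.1173706054688, 36.036163330078125), (43.821502685546875, 76.37596893310547), 0.01755707524716854)
```

Foot about 0.041, well in the pocket. Release so it drops, opening moderately.

carry_out([
  [[0,0,0],[0,0,0],0.45],
  [[0,0,0],[0,0,0],0.45],
  [[0,0,0],[0,0,0],0.45],
])

```text
t: 16.1
tool_pos: [0.6061, 0.0031, 0.2503]
tool_rot: [-0.013, 1.563, -0.014]
contact_force: [-1.0, -0.1, -0.7]
opening: 0.0382
```

```bash
python3 red.py .09; python3 plan.py 0.611 0.0014 0.09
```

```text
n 910 top world [0.6108 0.001  0.105 ] ext [0.0148 0.0143 0.004 ] in tool frame y,z [0.0004 0.0036]
t 16.15 grasp now [6.074e-01 4.000e-04 9.540e-02] turn u [0.17 0.08 0.01] shift u [ 0.24 -0.09 -0.27] open 0.0382 F [-2.9 -0.4 -1.4]
```

View pics/red.png

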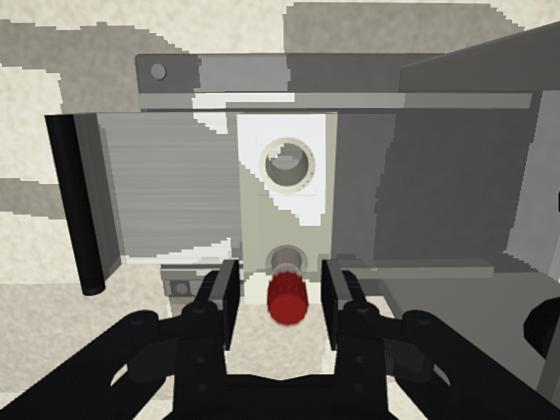

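carry_out([
  [[0,0,0],[0,0,1],0.45],
  [[0,0,0],[0,0,1],0.6],
  [[0.1,0.1,0],[0,0,1],0.6],
  [[0.1,0,0],[-0.4,1,0.3],0.6],
  [[0,0,0],[-0.4,1,0],0.6],
  [[0,0,0],[-0.4,1,0],0.6],
  [[0,0,0],[-0.4,1,0],0.6],
  [[0,0,0],[-0.4,1,0],0.6],
])

```text
t: 16.95
tool_pos: [0.5695, 0.1037, 0.3289]
tool_rot: [0.007, 1.551, -0.002]
contact_force: [-0.6, 0.4, -0.4]
opening: 0.0516
```

carry_out([
  [[0,0,0],[-0.4,1,0],0.6],
  [[0,0,0],[-0.4,1,0],0.6],
  [[0,0,0],[-0.4,1,0],0.6],
  [[0,0,0],[-0.4,1,0],0.6],
  [[0,0,0],[-0.4,1,0],0.6],
  [[0,0,0],[-0.4,1,0],0.6],
  [[0,0,0],[-0.4,1,0],0.6],
  [[0,0,0],[0,0,0],0.6],
])

```text
t: 17.75
tool_pos: [0.5144, 0.2521, 0.3408]
tool_rot: [0.01, 1.524, 0.006]
contact_force: [0.3, -0.4, 0.6]
opening: 0.0514
```

```bash
python3 red.py .09; python3 plan.py 0.499 0.3405 0.08
```

```text
n 832 top world [0.4998 0.3404 0.0895] ext [0.0206 0.0197 0.004 ] in tool frame y,z [ 0.0856 -0.0265]
t 17.8 grasp now [0.5222 0.2528 0.1862] turn u [-0.1   0.47  0.03] shift u [-0.79  4.46 -5.3 ] open 0.0511 F [ 0.3  0.4 -0.3]
```

carry_out([
  [[0,0.25,0],[-0.4,1,0],0.7],
  [[0,0.25,0],[-0.4,1,0],0.7],
  [[0,0,0],[0,1,-1],0.7],
  [[0,0,0],[0,1,-1],0.7],
  [[0,0,0],[0,0.4,0],0.7],
  [[0,0,0],[0,0,0],0.7],
])

```text
t: 18.4
tool_pos: [0.5032, 0.3382, 0.3059]
tool_rot: [0.016, 1.563, 0.002]
contact_force: [-0.2, 0.8, 1.1]
opening: 0.06
```

```bash
python3 red.py .09; python3 plan.py 0.4995 0.3405 0.08; python3 tilt.py .0105 .0085 | grep -E "^0.0[56789]|grasp"
```

```text
n 792 top world [0.499  0.3411 0.0897] ext [0.0193 0.0199 0.004 ] in tool frame y,z [ 0.0003 -0.0059]
t 18.45 grasp now [0.5043 0.3394 0.1507] turn u [-0.11  0.08  0.09] shift u [-0.18  0.14 -3.54] open 0.0597 F [-0.3 -0.  -0.3]
0.07 7 ymax 0.3502 x [0.5015 0.4973 0.5095]
0.074 68 ymax 0.3507 x [0.5006 0.4949 0.5101]
0.078 71 ymax 0.3508 x [0.4988 0.4943 0.5099]
0.082 73 ymax 0.3507 x [0.5001 0.4946 0.5099]
0.086 152 ymax 0.3507 x [0.4996 0.4947 0.5098]
0.09 776 ymax 0.3482 x [0.5002 0.4944 0.5091]
grasp [0.5043 0.3394 0.1507]
```

View pics/red.png

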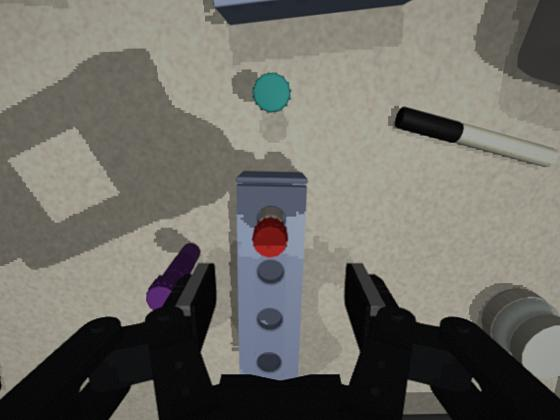

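carry_out([
  [[-0.1,0,0],[-0.3,0.1,-1],0.6],
  [[0,0,0],[0,0,-1],0.6],
  [[0,0,0],[0,0,-1],0.6],
  [[0,0,0],[0,0,-0.4],0.6],
  [[0,0,0],[0,0,0],0.6],
])

```text
t: 19.0
tool_pos: [0.4969, 0.3363, 0.2362]
tool_rot: [0.011, 1.559, -0.01]
contact_force: [0.1, 0.6, 0.2]
opening: 0.0511
```

```bash
python3 red.py .09; python3 plan.py 0.4995 0.3405 0.08
```

```text
n 1767 top world [0.4991 0.341  0.0892] ext [0.0197 0.0206 0.004 ] in tool frame y,z [0.0045 0.0004]
t 19.05 grasp now [0.4989 0.3366 0.0817] turn u [-0.01  0.13  0.14] shift u [ 0.13  0.2  -0.08] open 0.0512 F [-0.1 -0.9 -1. ]
```

carry_out([
  [[0,0.1,0.14],[0.1,0.22,0],0.5],
  [[0,0,0],[0,0,0],0],
  [[0,0,0],[0,0,0],0],
  [[0,0,0],[0,0,0],0],
  [[0,0,0],[0,0,0],0],
], squeeze=50)

```text
t: 19.55
tool_pos: [0.5001, 0.3416, 0.2401]
tool_rot: [0.001, 1.565, 0.004]
contact_force: [-0.6, -0.7, -0.7]
opening: 0.0193
```

carry_out([
  [[0,0,0],[0,0,0.5],0],
  [[0,0,0],[0,0,1],0],
  [[0,0,0],[0,0,1],0],
  [[0,0,0],[0,0,1],0],
  [[0,0,0],[0,0,1],0],
  [[0,0,0],[0,0,0.2],0],
])

```text
t: 20.15
tool_pos: [0.4998, 0.3415, 0.3408]
tool_rot: [0.002, 1.562, 0.005]
contact_force: [-0.7, 0.4, 0.7]
opening: 0.0198
```

```bash
python3 red.py .09; python3 plan.py 0.611 0.0514 0.18;  python3 tilt.py .0105 .0085
```

```text
n 1618 top world [0.5017 0.3418 0.1912] ext [0.019  0.0203 0.004 ] in tool frame y,z [-0.0003  0.0007]
t 20.2 grasp now [0.501  0.3421 0.1854] turn u [-0.04  0.08 -0.02] shift u [  5.56 -14.5   -0.27] open 0.0193 F [-0.   0.6  0.3]
0.11 29 ymax 0.3491 x [0.501  0.4921 0.508 ]
0.114 54 ymax 0.3493 x [0.501  0.4922 0.5085]
0.118 62 ymax 0.3491 x [0.5004 0.4923 0.5091]
0.122 59 ymax 0.3492 x [0.501  0.4924 0.5089]
0.126 59 ymax 0.3491 x [0.4998 0.4927 0.5087]
0.13 54 ymax 0.3493 x [0.5009 0.4934 0.508 ]
0.134 60 ymax 0.3496 x [0.5009 0.4923 0.5094]
0.138 80 ymax 0.3497 x [0.5004 0.4925 0.5093]
0.142 77 ymax 0.3497 x [0.5009 0.4927 0.5091]
0.146 93 ymax 0.3497 x [0.5009 0.4922 0.5096]
0.15 96 ymax 0.3497 x [0.5009 0.4925 0.5093]
0.154 108 ymax 0.3496 x [0.5009 0.4926 0.5096]
0.158 107 ymax 0.3496 x [0.5013 0.4923 0.5093]
0.162 147 ymax 0.3496 x [0.5013 0.4924 0.5092]
0.166 113 ymax 0.3493 x [0.5003 0.4918 0.5085]
0.17 73 ymax 0.3533 x [0.4914 0.4912 0.5072]
0.174 321 ymax 0.3516 x [0.5003 0.491  0.5108]
0.178 327 ymax 0.3516 x [0.501  0.4912 0.511 ]
0.182 385 ymax 0.3517 x [0.5003 0.491 
[... 391 characters left out ...]
.percentile(core[:,1],80)-0.002]
                         ~~~~~~~~~~~~~^^^^^^^^^^^^^^
    return _quantile_unchecked(
        a, q, axis, out, overwrite_input, method, keepdims, weights)
    return _ureduce(a,
                    func=_quantile_ureduce_func,
    ...<5 lines>...
                    overwrite_input=overwrite_input,
                    method=method)
    r = func(a, **kwargs)
    result = _quantile(arr,
                       quantiles=q,
    ...<2 lines>...
                       out=out,
                       weights=wgt)
    slices_having_nans = np.isnan(arr[-1, ...])
                                  ~~~^^^^^^^^^
IndexError: index -1 is out of bounds for axis 0 with size 0
```

carry_out([
  [[0,0.08,0],[0.38,-0.95,0],0],
  [[0,0,0],[0.38,-0.95,0],0],
  [[0,0,0],[0.38,-0.95,0],0],
  [[0,0,0],[0.38,-0.95,0],0],
  [[0,0,0],[0.38,-0.95,0],0],
  [[0,0,0],[0.38,-0.95,0],0],
  [[0,0,0],[0.38,-0.95,0],0],
  [[0,0,0],[0.38,-0.95,0],0],
])

```text
t: 21.05
tool_pos: [0.5577, 0.1847, 0.3254]
tool_rot: [-0.007, 1.591, 0.003]
contact_force: [-0.4, -0.3, 0.0]
opening: 0.0192
```

carry_out([
  [[0,0,0],[0.38,-0.95,0],0],
  [[0,0,0],[0.38,-0.95,0],0],
  [[0,0,0],[0.38,-0.95,0],0],
  [[0,0,0],[0.38,-0.95,0],0],
  [[0,0,0],[0.38,-0.95,0],0],
  [[0,0,0],[0.2,-0.95,0],0],
  [[0,0,0],[0,0,0],0],
])

```text
t: 21.75
tool_pos: [0.5982, 0.0635, 0.3121]
tool_rot: [-0.006, 1.61, -0.0]
contact_force: [0.4, -0.3, -0.2]
opening: 0.0195
```

```bash
python3 red.py .09; python3 plan.py 0.611 0.0514 0.18; python3 pock.py
```

```text
n 7 top world [0.603  0.0546 0.1747] ext [0.0001 0.0022 0.0009] in tool frame y,z [-0.0084  0.0102]
t 21.8 grasp now [0.5916 0.0639 0.157 ] turn u [ 0.03 -0.4  -0.04] shift u [ 0.66 -0.65  1.16] open 0.0197 F [-0.4  0.2  0.5]
block top z 0.06616642821053595
block mm ((611.2073974609375, 42.252235412597656), (43.536128997802734, 65.60122680664062), 0.0498829111456871)
```

View pics/red.png

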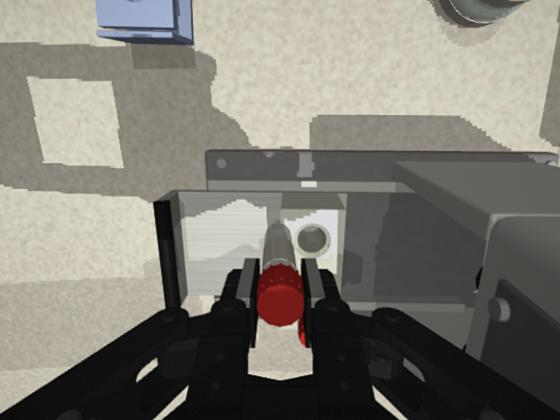

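carry_out([
  [[0,-0.4,0],[0.65,0,0.5],0],
  [[0,0,0],[0,-0.6,0],0],
  [[0,0,0],[0,0,0],0],
])

```text
t: 22.15
tool_pos: [0.6097, 0.0558, 0.3198]
tool_rot: [-0.008, 1.577, 0.006]
contact_force: [-3.7, -0.7, -0.4]
opening: 0.0186
```

```bash
python3 red.py .09; python3 plan.py 0.611 0.0514 0.18; python3 pock.py;  python3 tilt.py .0105 .0085 2>/dev/null| grep -E "^0.(0[789]|1[0123])|grasp"; python3 ov.py .611 .0514 .611 .0514 .175 .0105 .0085 .01025
```

```text
n 1148 top world [0.6093 0.0554 0.1716] ext [0.0188 0.0196 0.004 ] in tool frame y,z [-0.0003  0.0006]
t 22.2 grasp now [0.6088 0.0564 0.1649] turn u [ 0.   -0.06 -0.09] shift u [ 0.07 -0.25  0.75] open 0.0191 F [-4.1 -0.  -0.1]
block top z 0.06618669436329067
block mm ((611.0557250976562, 45.33856201171875), (43.85240173339844, 59.044761657714844), 0.03832488879561424)
0.07 10 ymax 0.0734 x [0.6064 0.6012 0.6144]
0.09 38 ymax 0.0631 x [0.608  0.5989 0.6154]
0.094 50 ymax 0.0632 x [0.6071 0.599  0.6147]
0.098 60 ymax 0.0633 x [0.6078 0.5991 0.6158]
0.102 61 ymax 0.0633 x [0.6084 0.5993 0.6157]
0.106 59 ymax 0.0633 x [0.6079 0.5997 0.615 ]
0.11 47 ymax 0.0634 x [0.6073 0.5999 0.6149]
0.114 72 ymax 0.0639 x [0.608  0.5995 0.6165]
0.118 76 ymax 0.0638 x [0.6077 0.5997 0.6164]
0.122 85 ymax 0.0639 x [0.608  0.5994 0.6163]
0.126 91 ymax 0.0639 x [0.6076 0.5995 0.6168]
0.13 97 ymax 0.0639 x [0.6089 0.5997 0.6165]
0.134 103 ymax 0.0639 x [0.6082 0.6    0.617 ]
0.138 107 ymax 0.0638 x [0.6082 0.5997 0.6168]
```

View pics/ov.png

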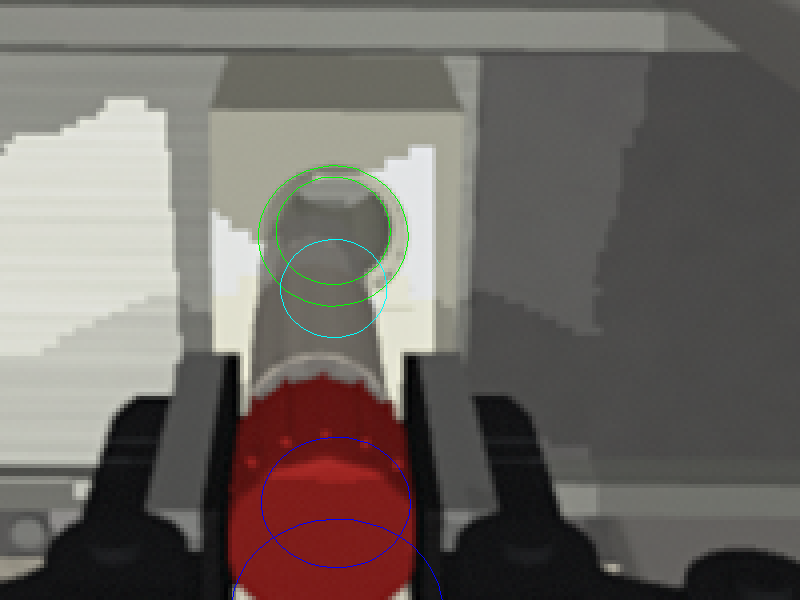

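carry_out([
  [[0,0,0],[0.05,-0.17,-0.6],0],
  [[0,0,0],[0,0,0],0],
])

```text
t: 22.55
tool_pos: [0.6096, 0.0543, 0.3077]
tool_rot: [-0.008, 1.581, 0.009]
contact_force: [-0.1, -0.4, 0.0]
opening: 0.0187
```

```bash
python3 red.py .09; python3 plan.py 0.611 0.0514 0.18; python3 pock.py;  python3 tilt.py .0105 .0085 2>/dev/null| grep -E "^0.(0[789]|1[012])|grasp"
```

```text
n 1509 top world [0.6087 0.0541 0.159 ] ext [0.0188 0.0205 0.004 ] in tool frame y,z [-0.0003  0.0006]
t 22.6 grasp now [0.6086 0.0545 0.1541] turn u [-0.   -0.09 -0.11] shift u [ 0.05 -0.15  1.3 ] open 0.0191 F [-5.6  1.6 -1.7]
block top z 0.06617830265214361
block mm ((611.0467529296875, 47.3621826171875), (43.845436096191406, 54.99875259399414), 0.024562126025557518)
0.07 7 ymax 0.0705 x [0.6077 0.6031 0.613 ]
0.078 16 ymax 0.0612 x [0.6066 0.5996 0.6143]
0.082 54 ymax 0.0614 x [0.6067 0.5986 0.6149]
0.086 54 ymax 0.0614 x [0.6074 0.5987 0.6148]
0.09 57 ymax 0.0614 x [0.6068 0.5989 0.6154]
0.094 68 ymax 0.0614 x [0.6074 0.5991 0.6153]
0.098 59 ymax 0.0615 x [0.6075 0.6    0.6146]
0.102 51 ymax 0.0619 x [0.6076 0.5991 0.6162]
0.106 79 ymax 0.0619 x [0.6076 0.5992 0.6161]
0.11 82 ymax 0.0619 x [0.6072 0.599  0.6165]
0.114 89 ymax 0.0619 x [0.6083 0.5992 0.6159]
0.118 95 ymax 0.062 x [0.607  0.5993 0.6163]
0.122 105 ymax 0.062 x [0.6081 0.5995 0.6167]
0.126 103 ymax 0.0621 x [0.6089 0.5998 0.6166]
grasp [0.6085 0.0545 0.1544]
```

carry_out([
  [[0,-0.09,-0.1],[0.08,-0.1,-0.2],0],
  [[0,0,0],[0,0,0],0],
])

```text
t: 22.9
tool_pos: [0.6098, 0.0532, 0.3052]
tool_rot: [-0.0, 1.579, 0.002]
contact_force: [-0.4, -0.2, 0.3]
opening: 0.0187
```

```bash
python3 red.py .09; python3 plan.py 0.611 0.0514 0.18; python3 pock.py;  python3 tilt.py .0105 .0085 2>/dev/null| grep -E "^0.(0[789]|1[01])|grasp"
```

```text
n 1543 top world [0.6091 0.0529 0.1562] ext [0.0188 0.0201 0.004 ] in tool frame y,z [-0.0005  0.0005]
t 22.95 grasp now [0.6087 0.0535 0.1507] turn u [-0.01 -0.08 -0.02] shift u [ 0.05 -0.09  1.47] open 0.0191 F [-6.4  0.  -1.1]
block top z 0.06621433744225456
block mm ((611.0553588867188, 47.722591400146484), (43.848880767822266, 54.3997688293457), 0.0007996549247764051)
0.074 14 ymax 0.0601 x [0.6094 0.5999 0.6145]
0.078 50 ymax 0.0605 x [0.6069 0.5988 0.6152]
0.082 58 ymax 0.0604 x [0.607  0.5989 0.615 ]
0.086 58 ymax 0.0605 x [0.6076 0.5992 0.6156]
0.09 59 ymax 0.0604 x [0.6071 0.5993 0.6155]
0.094 63 ymax 0.0605 x [0.6083 0.5995 0.6148]
0.098 48 ymax 0.0608 x [0.6076 0.5993 0.6159]
0.102 76 ymax 0.061 x [0.6073 0.5994 0.6164]
0.106 79 ymax 0.0609 x [0.6074 0.5992 0.6162]
0.11 96 ymax 0.0609 x [0.6082 0.5994 0.6167]
0.114 90 ymax 0.0611 x [0.6075 0.5995 0.6165]
0.118 105 ymax 0.0611 x [0.6086 0.5997 0.6168]
grasp [0.6087 0.0535 0.1508]
```

```bash
python3 look.py side s4; python3 look.py scene c4; python3 - <<'E'
import cv2,numpy as np
s=cv2.imread("pics/s4.png");c=cv2.imread("pics/c4.png")
cv2.imwrite("pics/j4.png",np.hstack([cv2.resize(c[150:310,210:370],(400,400),interpolation=3),cv2.resize(s[150:300,190:340],(400,400),interpolation=3)]))
E
```

```text
23.05 [0.61   0.0533 0.3058] [-0.     1.579  0.002] [0.546 0.725 0.98 ]
23.1 [0.61   0.0533 0.3057] [-0.     1.579  0.002] [1.134 0.87  0.93 ]
```

View pics/j4.png

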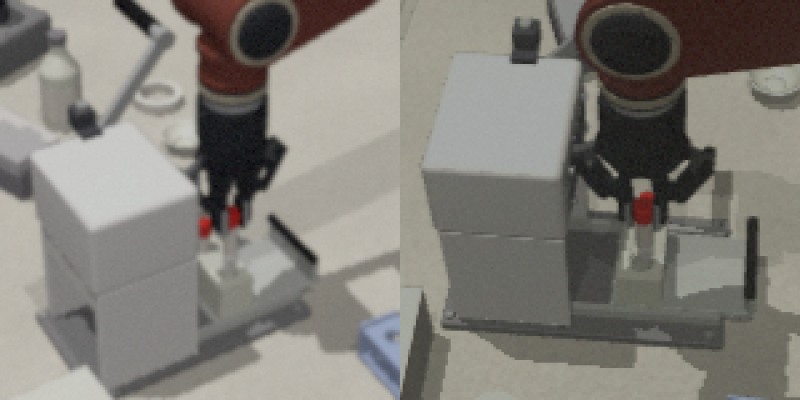

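carry_out([
  [[0,-0.05,0],[0.05,-0.03,-0.6],0],
  [[0,0,0],[0,0,0],0],
])

```text
t: 23.35
tool_pos: [0.61, 0.053, 0.2969]
tool_rot: [-0.001, 1.58, 0.002]
contact_force: [-2.8, 0.4, -0.9]
opening: 0.0189
```

```bash
python3 red.py .09; python3 plan.py 0.611 0.0514 0.18; python3 pock.py;  python3 tilt.py .0105 .0085 2>/dev/null| grep -E "^0.(0[789]|1[01])|grasp"
```

```text
n 1481 top world [0.6093 0.0526 0.1481] ext [0.0188 0.0203 0.004 ] in tool frame y,z [-0.0006  0.0006]
t 23.4 grasp now [0.6088 0.0533 0.1422] turn u [-0.01 -0.09 -0.02] shift u [ 0.04 -0.08  1.89] open 0.019 F [-10.7   0.2   3.5]
block top z 0.06618230348094403
block mm ((610.1117553710938, 49.99888229370117), (43.906978607177734, 48.96788024902344), 0.21313180029392242)
0.07 65 ymax 0.0604 x [0.607  0.5988 0.6152]
0.074 54 ymax 0.0604 x [0.6064 0.5989 0.6151]
0.078 62 ymax 0.0602 x [0.6065 0.5991 0.6157]
0.082 60 ymax 0.0604 x [0.6072 0.5993 0.6155]
0.086 60 ymax 0.0604 x [0.6078 0.5995 0.6148]
0.09 52 ymax 0.0607 x [0.6073 0.5993 0.6159]
0.094 78 ymax 0.0609 x [0.6074 0.599  0.6163]
0.098 79 ymax 0.0607 x [0.6077 0.5996 0.6162]
0.102 93 ymax 0.0608 x [0.608  0.5993 0.6166]
0.106 84 ymax 0.0609 x [0.6078 0.5995 0.6164]
0.11 107 ymax 0.0609 x [0.6086 0.5998 0.6164]
0.114 111 ymax 0.0609 x [0.6082 0.5997 0.6168]
0.118 147 ymax 0.0608 x [0.6082 0.5998 0.6166]
grasp [0.6088 0.0533 0.1422]
```

View pics/red.png

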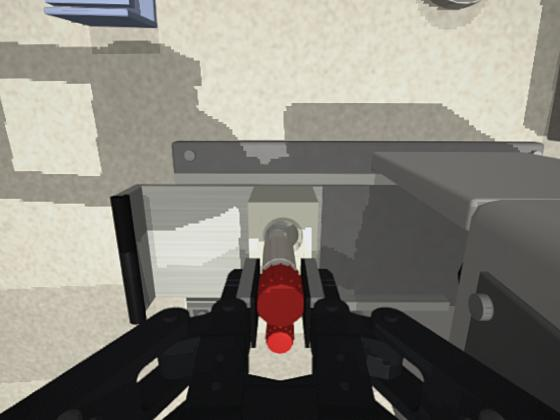

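carry_out([
  [[0,0,0],[0,-0.03,-0.5],0],
  [[0,0,0],[0,0,0],0],
])

```text
t: 23.7
tool_pos: [0.6102, 0.0531, 0.2959]
tool_rot: [-0.002, 1.581, 0.003]
contact_force: [-5.6, -0.1, -3.1]
opening: 0.0189
```

```bash
python3 red.py .09; python3 plan.py 0.611 0.0514 0.18; python3 pock.py;  python3 tilt.py .0105 .0085 2>/dev/null| grep -E "^0.(0[789]|1[01])|grasp"
```

```text
n 1033 top world [0.6092 0.0527 0.1479] ext [0.0188 0.0198 0.004 ] in tool frame y,z [-0.0005  0.0005]
t 23.75 grasp now [0.6086 0.0532 0.1418] turn u [-0.01 -0.11 -0.03] shift u [ 0.03 -0.08  1.91] open 0.0186 F [-11.6   0.7   2.9]
block top z 0.06618901160016386
block mm ((608.8212280273438, 50.089988708496094), (43.84160614013672, 48.84153747558594), 0.2967924177646637)
0.07 64 ymax 0.0607 x [0.6063 0.5992 0.6148]
0.074 56 ymax 0.0602 x [0.6073 0.5987 0.6154]
0.078 64 ymax 0.0601 x [0.6074 0.5988 0.6153]
0.082 58 ymax 0.0602 x [0.6069 0.5992 0.6152]
0.086 53 ymax 0.0602 x [0.6069 0.5999 0.6145]
0.09 61 ymax 0.0607 x [0.6079 0.599  0.6156]
0.094 79 ymax 0.0609 x [0.6077 0.5992 0.6161]
0.098 81 ymax 0.0608 x [0.6069 0.5994 0.6159]
0.102 95 ymax 0.0607 x [0.6083 0.5991 0.6164]
0.106 100 ymax 0.0609 x [0.6078 0.5993 0.6162]
0.11 97 ymax 0.0608 x [0.6079 0.5996 0.6166]
0.114 114 ymax 0.0608 x [0.6082 0.5994 0.6166]
0.118 150 ymax 0.0606 x [0.6085 0.5997 0.6164]
grasp [0.6086 0.0533 0.1413]
```

carry_out([
  [[0,-0.1,0],[-0.1,-0.03,-0.8],0],
  [[0,0,0],[0,0,0],0],
])

```text
t: 24.05
tool_pos: [0.6087, 0.0527, 0.282]
tool_rot: [-0.002, 1.568, 0.003]
contact_force: [-0.4, 0.2, 0.1]
opening: 0.0188
```

```bash
python3 red.py .09; python3 plan.py 0.611 0.0514 0.18; python3 pock.py;  python3 tilt.py .0105 .0085 2>/dev/null| grep -E "^0.(0[789]|1[01])|grasp"
```

```text
n 1469 top world [0.6096 0.0524 0.1333] ext [0.0188 0.02   0.004 ] in tool frame y,z [-0.0005  0.0005]
n 573 top world [0.6083 0.0019 0.1049] ext [0.0151 0.016  0.004 ] in tool frame y,z [-0.0509 -0.001 ]
t 24.1 grasp now [0.6095 0.0529 0.1285] turn u [-0.01  0.03 -0.03] shift u [ 0.1  -0.07  2.58] open 0.0186 F [-5.6  0.6 -0.6]
block top z 0.06617172118083463
block mm ((608.7952880859375, 56.599090576171875), (43.823326110839844, 36.44585037231445), 0.05946655198931694)
0.07 70 ymax 0.0601 x [0.6085 0.6008 0.6191]
0.074 46 ymax 0.06 x [0.6091 0.6016 0.6166]
0.078 78 ymax 0.0604 x [0.6097 0.6006 0.6176]
0.082 71 ymax 0.0603 x [0.6086 0.6008 0.6176]
0.086 87 ymax 0.0603 x [0.6094 0.6005 0.6174]
0.09 85 ymax 0.0603 x [0.6097 0.6007 0.6178]
0.094 102 ymax 0.0603 x [0.6092 0.6008 0.6175]
0.098 103 ymax 0.0605 x [0.6094 0.601  0.6179]
0.102 110 ymax 0.0605 x [0.6092 0.6007 0.6177]
0.106 144 ymax 0.0602 x [0.6092 0.6008 0.6176]
0.11 79 ymax 0.0601 x [0.6092 0.6025 0.6169]
0.114 137 ymax 0.0637 x [0.6005 0.5995 0.6194]
0.118 300 ymax 0.0627 x [0.6092 0.5995 0.6195]
```

carry_out([
  [[0,0,0],[-0.05,-0.03,-0.8],0],
  [[0,0,0],[-0.02,0,-0.6],0],
  [[0,0,0],[0,0,0],0],
])

```text
t: 24.5
tool_pos: [0.6088, 0.0523, 0.2589]
tool_rot: [-0.002, 1.565, 0.003]
contact_force: [-5.2, 0.2, -2.3]
opening: 0.019
```

```bash
python3 red.py .09; python3 plan.py 0.611 0.0514 0.18; python3 pock.py
```

```text
n 1328 top world [0.6101 0.052  0.1106] ext [0.0187 0.02   0.004 ] in tool frame y,z [-0.0004  0.0005]
n 2 top world [0.608  0.0624 0.1584] ext [0.0062 0.0007 0.0017] in tool frame y,z [ 0.01   -0.0013]
t 24.55 grasp now [0.6096 0.0524 0.1045] turn u [-0.01  0.05 -0.03] shift u [ 0.11 -0.04  3.77] open 0.0187 F [-5.1  0.5 -1.4]
block top z 0.06614285042041658
block mm ((608.793212890625, 61.1259765625), (43.81466293334961, 27.712146759033203), 0.03492071107029915)
```

carry_out([
  [[0,0,0],[0,0,0],0.4],
  [[0,0,0],[-0.05,0,0],0.4],
  [[0,0,0],[0,0,0],0.4],
  [[0,0,0],[0,0,0],0.4],
])

```text
t: 25.0
tool_pos: [0.6072, 0.0524, 0.2607]
tool_rot: [-0.002, 1.571, 0.003]
contact_force: [-4.2, 0.5, -2.2]
opening: 0.0341
```

```bash
python3 red.py .09; python3 plan.py 0.611 0.0514 0.18
```

```text
n 1481 top world [0.607  0.0516 0.1055] ext [0.0197 0.0204 0.004 ] in tool frame y,z [-0.0009 -0.0002]
n 5 top world [0.6096 0.0623 0.1607] ext [0.0041 0.0013 0.0017] in tool frame y,z [0.0098 0.0024]
t 25.05 grasp now [0.6072 0.0525 0.1058] turn u [-0.01  0.   -0.03] shift u [ 0.19 -0.05  3.71] open 0.0342 F [-5.  -0.5  0.7]
```

View pics/red.png

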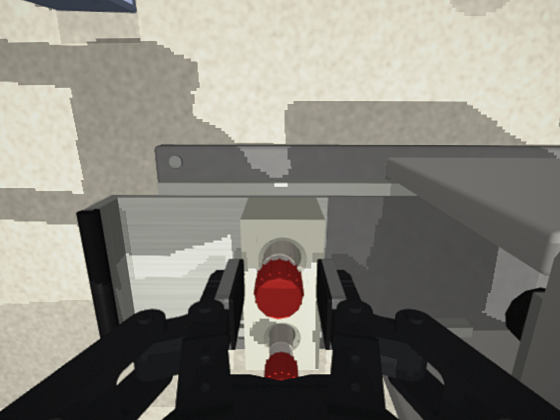

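carry_out([
  [[0,0,0],[-0.05,0,1],0.4],
  [[0,0,0],[0,0,1],0.4],
  [[0,0,0],[-1,-0.2,0.3],0.2],
  [[0,0,0],[-1,-0.2,0],0],
  [[0,0,0],[-1,-0.2,0],0],
  [[0,0,0],[-1,-0.2,0],0],
  [[0,0,0],[-1,-0.2,0],0],
  [[0,0,0],[-1,-0.2,0],0],
])

```text
t: 25.85
tool_pos: [0.4916, 0.0271, 0.3213]
tool_rot: [-0.004, 1.531, 0.002]
contact_force: [0.3, 0.2, 0.3]
opening: -0.0002
```

carry_out([
  [[0,0,0],[-1,0,0],0],
  [[0,0,0],[-1,0,0],0],
  [[0,0,0],[-0.7,0,0],0],
  [[0,0,0],[0,0,0],0],
])

```text
t: 26.25
tool_pos: [0.4375, 0.0263, 0.3279]
tool_rot: [-0.006, 1.511, -0.001]
contact_force: [0.8, 0.1, -0.4]
opening: 0.0001
```

```bash
python3 look.py wrist w8 carriage_front; python3 look.py side s5 carriage_front pocket_wide; python3 plan.py 0.45 0.026 0.05
```

```text
26.25 [0.4375 0.0263 0.3279] [-6.000e-03  1.511e+00 -1.000e-03] [0.44  0.103 0.296]
carriage_front [325.8 202.7] 0.58 [0.4942 0.0268 0.033 ] dep [0.494 0.027 0.033]
26.35 [0.4385 0.0262 0.328 ] [-6.000e-03  1.511e+00 -1.000e-03] [0.546 0.725 0.98 ]
carriage_front [324.1 247.6] 0.58 [0.4928 0.016  0.033 ] dep [0.494 0.032 0.054]
carriage_front [284.1 127.6] 0.34 [ 0.6485 -0.5015  0.033 ] dep [ 0.617 -0.124  0.324]
pocket_wide [280.6 248.6] 0.65 [0.6087 0.0554 0.067 ] dep [0.608 0.06  0.073]
pocket_wide [282.3 127.4] 0.26 [ 0.6511 -0.4579  0.067 ] dep [ 0.622 -0.124  0.325]
t 26.5 grasp now [0.4473 0.0257 0.1722] turn u [ 0.04  0.57 -0.03] shift u [ 0.58 -0.01 -6.1 ] open 0.0001 F [-1.1  0.6  0.4]
```

View pics/w8.png

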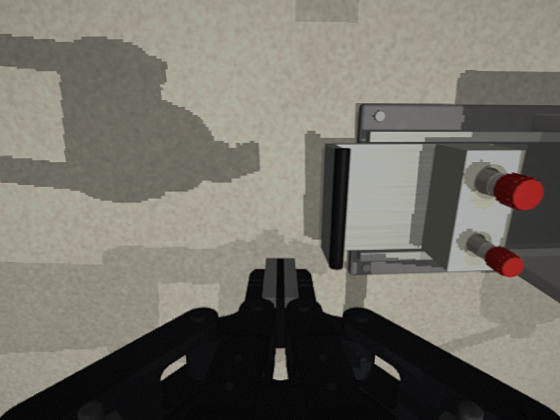

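View pics/s5.png

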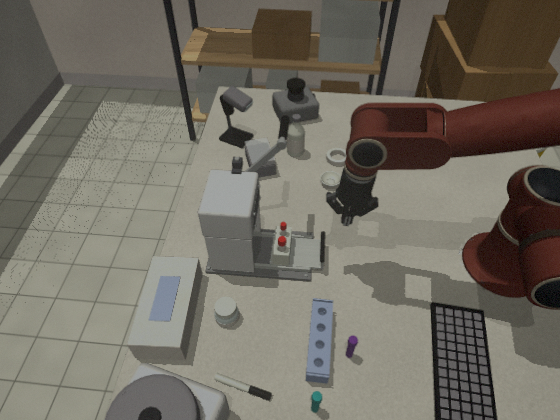

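carry_out([
  [[0,0.3,0],[0.2,0,-1],0],
  [[0,0.25,0],[0.2,0,-1],0],
  [[0,0,0],[0,0,-1],0],
  [[0,0,0],[0,0,-1],0],
  [[0,0,0],[0,0,-1],0],
  [[0,0,0],[0,0,-0.8],0],
  [[0,0,0],[0,0,0],0],
])

```text
t: 27.2
tool_pos: [0.4514, 0.026, 0.208]
tool_rot: [-0.006, 1.566, -0.0]
contact_force: [0.3, 0.3, -1.0]
opening: 0.0002
```

```bash
python3 look.py wrist w9 carriage_front; python3 plan.py 0.45 0.026 0.05
```

```text
27.2 [0.4514 0.026  0.208 ] [-0.006  1.566 -0.   ] [0.452 0.102 0.176]
carriage_front [364.5 270.9] 0.66 [0.4934 0.0275 0.033 ] dep [0.494 0.026 0.03 ]
t 27.3 grasp now [0.4537 0.0253 0.0555] turn u [ 0.04  0.09 -0.04] shift u [-0.12  0.   -0.27] open -0.0001 F [0.1 0.5 0.7]
```

View pics/w9.png

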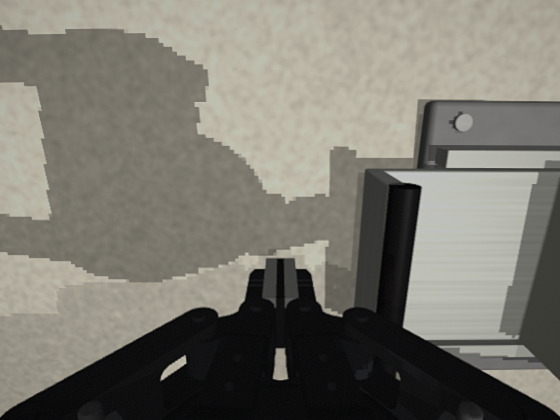

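carry_out([
  [[0,0,0],[0.5,0,-0.3],0],
  [[0,0,0],[0.7,0,0],0],
  [[0,0,0],[0.7,0,0],0],
  [[0,0,0],[0.7,0,0],0],
  [[0,0,0],[0.7,0,0],0],
])

```text
t: 27.8
tool_pos: [0.5213, 0.026, 0.2085]
tool_rot: [-0.007, 1.561, -0.001]
contact_force: [-1.7, 0.1, -2.1]
opening: 0.0003
```

```bash
python3 look.py wrist w10; python3 plan.py 0.59 0.026 0.05
```

```text
27.8 [0.5213 0.026  0.2085] [-7.000e-03  1.561e+00 -1.000e-03] [0.522 0.102 0.177]
t 27.85 grasp now [0.5254 0.025  0.0545] turn u [ 0.05  0.14 -0.04] shift u [ 3.34  0.01 -0.22] open 0.0001 F [-1.3 -0.9  1.6]
```

View pics/w10.png

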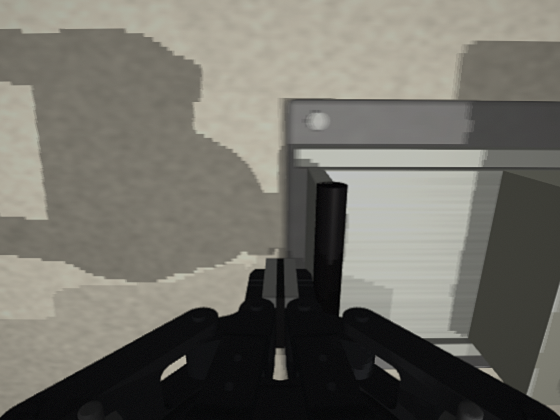

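carry_out([
  [[0,0.05,0],[0.7,0,-0.05],0],
  [[0,0,0],[0.7,0,-0.05],0],
  [[0,0,0],[0.7,0,0],0],
  [[0,0,0],[0.6,0,0],0],
  [[0,0,0],[0.5,0,0],0],
])

```text
t: 28.35
tool_pos: [0.5847, 0.0262, 0.2099]
tool_rot: [-0.009, 1.59, 0.0]
contact_force: [-52.0, -2.2, 36.0]
opening: 0.0002
```

```bash
python3 look.py wrist w11 ; python3 plan.py 0.59 0.026 0.05; python3 - <<'E'
from h import *
get_image("side");get_image("scene")
c=get_calibration("side");print([ (x["centre"],x["p"],at_z(c,x["centre"],.067)) for x in tip_of("side","pocket_wide")])
E
```

```text
28.35 [0.5847 0.0262 0.2099] [-0.009  1.59   0.   ] [0.584 0.102 0.178]
t 28.4 grasp now [0.5814 0.0253 0.0551] turn u [ 0.06 -0.21 -0.06] shift u [ 0.26 -0.01 -0.25] open -0.0 F [-35.5  -1.5  25. ]
[([241.7, 244.9], 0.6, array([0.71233417, 0.05304345, 0.067     ])), ([260.8, 165.4], 0.25, array([ 0.70066997, -0.25956344,  0.067     ]))]
```

View pics/w11.png

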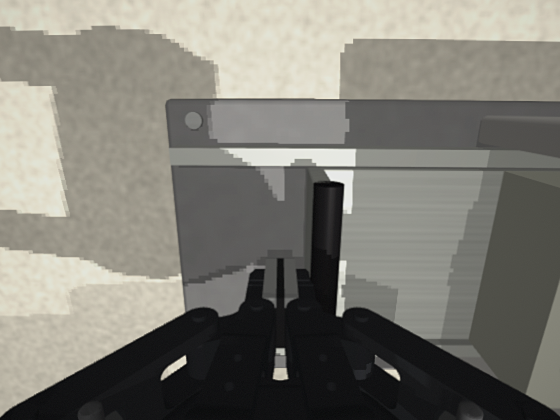

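carry_out([
  [[0,-0.1,0],[-0.2,0,0],0],
  [[0,0,0],[0,0,0],0],
])

```text
t: 28.75
tool_pos: [0.5791, 0.0262, 0.2119]
tool_rot: [-0.009, 1.579, -0.0]
contact_force: [-0.3, -0.1, 0.9]
opening: 0.0001
```

```bash
cat > plate.py <<'E'
from h import *
o=get_obs();c=get_calibration("wrist");im,d=get_image("wrist")
K=np.array([[c["fx"],0,c["cx"]],[0,c["fy"],c["cy"]],[0,0,1.]])
g=np.stack(np.meshgrid(np.arange(560),np.arange(420)),-1).reshape(-1,1,2).astype(float)
r=cv2.undistortPoints(g,K,np.array([c["k1"],0,0,0,0.]))[:,0]
P=((np.c_[r,np.ones(len(r))]*d.reshape(-1,1))@camR(c).T+c["position"])
s=P[(P[:,1]>.045)&(P[:,1]<.07)&(P[:,2]>.053)&(P[:,2]<.064)]
print("edge x",np.round(np.percentile(s[:,0],[2,10,50,90,98]),4))
s=P[(P[:,1]>.045)&(P[:,1]<.07)&(P[:,2]>.062)&(P[:,2]<.07)&(P[:,0]>.6)]
print("block x",np.round(np.percentile(s[:,0],[1,50,99]),4) if len(s) else None)
E
python3 plate.py; python3 plan.py 0.59 0.026 0.05
```

```text
edge x [0.5947 0.5958 0.6021 0.6876 0.6882]
block x [0.6859 0.687  0.6877]
t 28.8 grasp now [0.5786 0.0253 0.0572] turn u [ 0.06 -0.07 -0.06] shift u [ 0.52 -0.01 -0.36] open 0.0002 F [ 0.8  0.  -0.9]
```

```bash
python3 - <<'E'
from h import *
c0=get_calibration("wrist");o=get_obs()
Rt=R.from_rotvec(o["tool_rot"]);Rc=Rt.inv().as_matrix()@camR(c0);tc=Rt.inv().as_matrix()@(c0["position"]-o["tool_pos"])
K=np.array([[c0["fx"],0,c0["cx"]],[0,c0["fy"],c0["cy"]],[0,0,1.]])
g=np.stack(np.meshgrid(np.arange(560),np.arange(420)),-1).reshape(-1,1,2).astype(float)
r=cv2.undistortPoints(g,K,np.array([c0["k1"],0,0,0,0.]))[:,0]
for n,tp,tr in [("w8",[.4375,.0263,.3279],[-.006,1.511,-.001]),("w9",[.4514,.026,.208],[-.006,1.566,0]),("w10",[.5213,.026,.2085],[-.007,1.561,-.001]),("w11",[.5847,.0262,.2099],[-.009,1.59,0])]:
    d=np.load(f"pics/{n}.npy");T=R.from_rotvec(tr).as_matrix()
    P=(np.c_[r,np.ones(len(r))]*d.reshape(-1,1))@(T@Rc).T+(np.array(tp)+T@tc)
    m=(P[:,1]>.045)&(P[:,1]<.07)&(d.ravel()>0)
    s=P[m&(P[:,2]>.054)&(P[:,2]<.061)&(P[:,0]<tp[0]+.08)]; b=P[m&(P[:,2]>.03)&(P[:,2]<.06)&(P[:,0]>tp[0]+.085)]
    bt=P[m&(P[:,2]>.062)&(P[:,2]<.07)&(P[:,0]>tp[0]+.08)]
    print(n,"edge",np.round(np.percentile(s[:,0],[2,50,98]),4),"blockface",np.round(np.percentile(b[:,0],[2,50,98]),4) if len(b) else 0,"top",np.round(np.percentile(bt[:,0],[1,99]),4) if len(bt) else 0)
E
python3 - <<'E'
import sys; sys.path.insert(0,'.')
import cv2,numpy as np
from h import *
im,d=get_image("side");cv2.imwrite("pics/s6.png",cv2.resize(im[150:300,180:380],(800,600),interpolation=3))
E
```

```text
w8 edge [0.4941 0.4987 0.5049] blockface [0.5865 0.5873 0.6151] top [0.5864 0.6302]
w9 edge [0.4942 0.4985 0.5047] blockface 0 top 0
w10 edge [0.5373 0.5422 0.5481] blockface [0.629 0.63  0.631] top [0.6286 0.6309]
w11 edge [0.5949 0.5999 0.6057] blockface [0.6867 0.6876 0.6887] top [0.6866 0.6886]
```

View pics/s6.png

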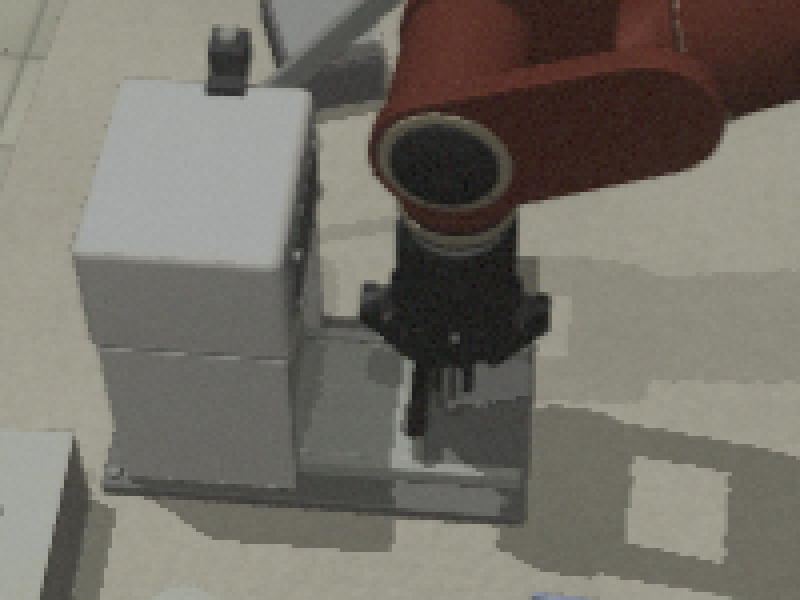

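```bash
python3 - <<'E'
from h import *
for n in("side","scene"):
    c=get_calibration(n);d=np.load(f"pics/{n}0.npy")
    K=np.array([[c["fx"],0,c["cx"]],[0,c["fy"],c["cy"]],[0,0,1.]])
    g=np.stack(np.meshgrid(np.arange(560),np.arange(420)),-1).reshape(-1,1,2).astype(float)
    r=cv2.undistortPoints(g,K,np.array([c["k1"],0,0,0,0.]))[:,0]
    P=((np.c_[r,np.ones(len(r))]*d.reshape(-1,1))@camR(c).T+c["position"])[d.ravel()>0]
    s=P[(P[:,2]>.24)&(P[:,2]<.25)&(abs(P[:,0]-.75)<.15)&(abs(P[:,1]-.03)<.12)]
    print(n,"top x",np.round(np.percentile(s[:,0],[.5,2,98,99.5]),4),"y",np.round(np.percentile(s[:,1],[.5,2,98,99.5]),4))
    s=P[(P[:,2]>.17)&(P[:,2]<.235)&(P[:,1]>0)&(P[:,1]<.095)&(P[:,0]<.72)&(P[:,0]>.64)]
    print(" front",len(s),np.round(np.percentile(s[:,0],[5,50,95]),4) if len(s) else 0)
    t=P[(P[:,2]>.0)&(P[:,2]<.02)&(abs(P[:,1]-.03)<.1)&(P[:,0]<.75)]
d=np.load("pics/c4.npy")
E
```

```text
side top x [0.6665 0.6756 0.7931 0.7957] y [-0.0707 -0.0458  0.0983  0.1003]
 front 175 [0.6699 0.671  0.6736]
scene top x [0.6683 0.6771 0.7961 0.7979] y [-0.0722 -0.0585  0.0995  0.1012]
 front 0 0
```

carry_out([
  [[0,0,0],[-1,0,0],0],
  [[0,0,0],[-0.5,0,1],0],
  [[0,0,0],[0,0,1],0],
  [[0,0,0],[0,0,1],0],
  [[0,0,0],[0,0,1],0],
  [[0,0,0],[0,0,1],0],
  [[0,0,0],[0,0,1],0],
  [[0,0,0],[0,0,1],0],
])

```text
t: 29.65
tool_pos: [0.5519, 0.0259, 0.3592]
tool_rot: [-0.009, 1.568, -0.001]
contact_force: [0.5, 0.6, -1.2]
opening: -0.0002
```

carry_out([
  [[0,0,0],[0,0,1],0],
  [[0,0,0],[0,0,1],0],
  [[0,0,0],[0,0,1],0],
  [[0,0,0],[0,0,1],0],
  [[0,0,0],[0,0,1],0],
  [[0,0,0],[0,0,1],0.5],
  [[0,0,0],[0,0,1],0.6],
  [[0,0,0],[0,0,1],0.7],
])

```text
t: 30.45
tool_pos: [0.5546, 0.0257, 0.5331]
tool_rot: [-0.01, 1.551, -0.001]
contact_force: [-0.7, 0.4, -1.7]
opening: 0.0435
```

carry_out([
  [[0,0,0],[0,-1,0],0.7],
  [[0,0,0],[0,-1,0],0.7],
  [[0,0,0],[0,-1,0],0.7],
  [[0,0,0],[0,-1,0],0.7],
  [[0,0,0],[0,-1,0],0.7],
  [[0,0,0],[0,-1,0],0.7],
  [[0,0,0],[0,-1,0],0.7],
  [[0,0,0],[0,0,0],0.7],
])

```text
t: 31.25
tool_pos: [0.5564, -0.1191, 0.5463]
tool_rot: [-0.015, 1.524, -0.003]
contact_force: [0.6, 0.8, -0.1]
opening: 0.0601
```

```bash
python3 look.py wrist w12 grip_mid; python3 plan.py 0.6 -0.135 0.38; python3 look.py side s7 grip_mid pocket_wide; python3 look.py scene c7 grip_mid
```

```text
31.25 [ 0.5564 -0.1191  0.5463] [-0.015  1.524 -0.003] [ 0.558 -0.043  0.514]
grip_mid [358.7 249. ] 0.86 [ 0.6202 -0.1337  0.315 ] dep [ 0.617 -0.129  0.325]
t 31.35 grasp now [ 0.5636 -0.119   0.3916] turn u [ 0.11  0.47 -0.1 ] shift u [ 2.18 -0.88 -0.57] open 0.0598 F [1.1 0.6 1. ]
31.35 [ 0.5564 -0.1174  0.5464] [-0.016  1.524 -0.   ] [0.546 0.725 0.98 ]
grip_mid [285.4 129.3] 0.67 [ 0.6142 -0.1297  0.315 ] dep [ 0.614 -0.12   0.322]
pocket_wide [242.5 243.9] 0.6 [0.7107 0.0496 0.067 ] dep [0.699 0.1   0.135]
31.5 [ 0.5563 -0.1165  0.546 ] [-1.700e-02  1.525e+00  1.000e-03] [1.134 0.87  0.93 ]
grip_mid [263.7 150.6] 0.65 [ 0.6056 -0.1647  0.315 ] dep [ 0.616 -0.144  0.327]
```

View pics/w12.png

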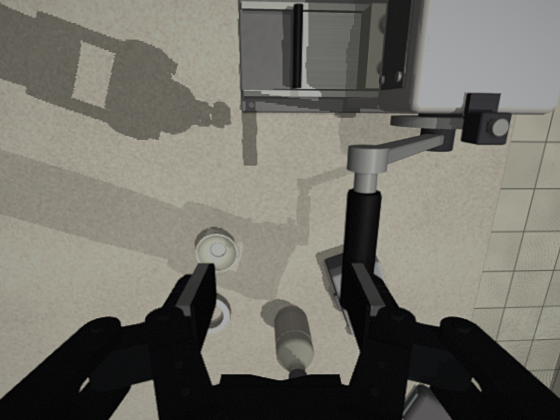

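View pics/s7.png

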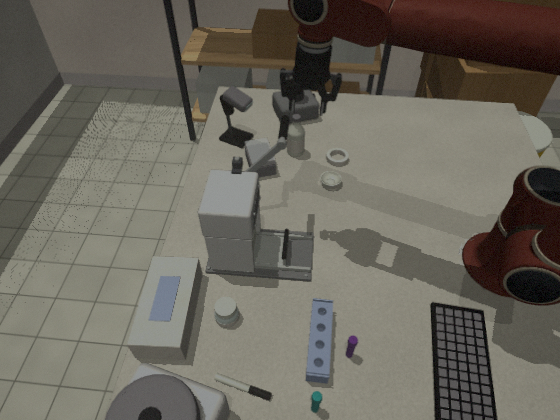

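```bash
cat > grip.py <<'E'
from h import *
o=get_obs();c=get_calibration("wrist");im,d=get_image("wrist");cv2.imwrite("pics/grip.png",im)
K=np.array([[c["fx"],0,c["cx"]],[0,c["fy"],c["cy"]],[0,0,1.]])
g=np.stack(np.meshgrid(np.arange(560),np.arange(420)),-1).reshape(-1,1,2).astype(float)
r=cv2.undistortPoints(g,K,np.array([c["k1"],0,0,0,0.]))[:,0]
P=((np.c_[r,np.ones(len(r))]*d.reshape(-1,1))@camR(c).T+c["position"])
m=(P[:,1]>-.2)&(P[:,1]<-.06)&(abs(P[:,0]-.59)<.08)&(P[:,2]>.15)&(P[:,2]<.34)&(d.ravel()>0)
for y in np.arange(-.19,-.06,.008):
    s=P[m&(abs(P[:,1]-y)<.003)]
    if len(s)>5:
        zt=np.percentile(s[:,2],98); t=s[s[:,2]>zt-.011]
        print(round(y,3),len(s),"ztop",round(zt,4),"x",np.round([t[:,0].min(),t[:,0].max(),(t[:,0].min()+t[:,0].max())/2],4))
E
python3 grip.py
```

```text
-0.174 50 ztop 0.3223 x [0.6092 0.6139 0.6116]
-0.166 36 ztop 0.3201 x [0.6092 0.6109 0.61  ]
-0.158 32 ztop 0.3195 x [0.6091 0.6107 0.6099]
-0.15 30 ztop 0.3192 x [0.6091 0.6106 0.6098]
-0.142 82 ztop 0.325 x [0.6091 0.6298 0.6195]
-0.134 261 ztop 0.3261 x [0.6091 0.6298 0.6194]
-0.126 295 ztop 0.3262 x [0.6093 0.63   0.6197]
-0.118 294 ztop 0.3259 x [0.6091 0.6302 0.6197]
-0.11 316 ztop 0.3259 x [0.6092 0.63   0.6196]
-0.102 325 ztop 0.326 x [0.6091 0.6297 0.6194]
-0.094 348 ztop 0.3253 x [0.6092 0.6304 0.6198]
-0.086 224 ztop 0.3221 x [0.613  0.6268 0.6199]
-0.078 504 ztop 0.3271 x [0.6081 0.631  0.6195]
-0.07 787 ztop 0.3271 x [0.6078 0.6315 0.6196]
```

```bash
python3 plan.py 0.6196 -0.133 0.375
```

```text
t 31.65 grasp now [ 0.5633 -0.1181  0.391 ] turn u [ 0.1   0.46 -0.12] shift u [ 3.17 -0.82 -0.79] open 0.0597 F [ 0.3  0.7 -0.3]
```

carry_out([
  [[0.1,0.25,-0.1],[0.8,-0.4,0],0.7],
  [[0,0.25,0],[0.8,-0.4,0],0.7],
  [[0,0,0],[0.8,0,0],0.7],
  [[0,0,0],[0.7,0,-0.5],0.7],
  [[0,0,0],[0,0,0],0.7],
])

```text
t: 32.15
tool_pos: [0.6201, -0.1304, 0.5362]
tool_rot: [-0.004, 1.576, 0.004]
contact_force: [-0.9, -0.6, -1.4]
opening: 0.0598
```

```bash
python3 grip.py; python3 plan.py 0.6196 -0.133 0.315
```

```text
-0.174 239 ztop 0.3258 x [0.6094 0.631  0.6202]
-0.166 286 ztop 0.3257 x [0.6095 0.6308 0.6201]
-0.158 290 ztop 0.326 x [0.6096 0.6307 0.6201]
-0.15 309 ztop 0.3257 x [0.6097 0.6311 0.6204]
-0.142 312 ztop 0.3257 x [0.6097 0.631  0.6204]
-0.134 320 ztop 0.326 x [0.6099 0.6308 0.6204]
-0.126 336 ztop 0.3258 x [0.6093 0.6306 0.6199]
-0.118 359 ztop 0.3259 x [0.6093 0.6311 0.6202]
-0.11 372 ztop 0.326 x [0.6094 0.6309 0.6202]
-0.102 385 ztop 0.3262 x [0.6096 0.6307 0.6201]
-0.094 394 ztop 0.3253 x [0.6096 0.6305 0.6201]
-0.086 253 ztop 0.3223 x [0.6138 0.6269 0.6204]
-0.078 724 ztop 0.3271 x [0.6088 0.6318 0.6203]
-0.07 976 ztop 0.3271 x [0.6089 0.6316 0.6203]
t 32.2 grasp now [ 0.619  -0.1305  0.3826] turn u [ 0.01 -0.04 -0.05] shift u [ 0.   -0.13 -3.38] open 0.0602 F [-0.4  0.2  0.7]
```

View pics/grip.png

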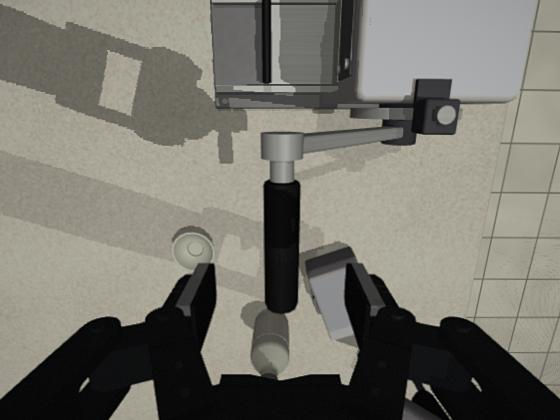

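carry_out([
  [[0,0,0],[0,-0.1,-1],0.6],
  [[0,0,0],[0,0,-1],0.6],
  [[0,0,0],[0,0,-1],0.6],
  [[0,0,0],[0,0,-0.5],0.6],
  [[0,0,0],[0,0,0],0.6],
])

```text
t: 32.7
tool_pos: [0.6171, -0.1309, 0.4707]
tool_rot: [-0.008, 1.569, 0.002]
contact_force: [0.3, -0.4, -0.6]
opening: 0.0514
```

```bash
python3 plan.py 0.620 -0.133 0.315;python3 look.py wrist w13
```

```text
t 32.7 grasp now [ 0.6174 -0.1314  0.3158] turn u [ 0.03  0.02 -0.06] shift u [ 0.15 -0.11 -0.04] open 0.0514 F [ 0.3 -0.4 -0.6]
32.7 [ 0.6171 -0.1309  0.4707] [-0.008  1.569  0.002] [ 0.617 -0.055  0.439]
```

View pics/w13.png

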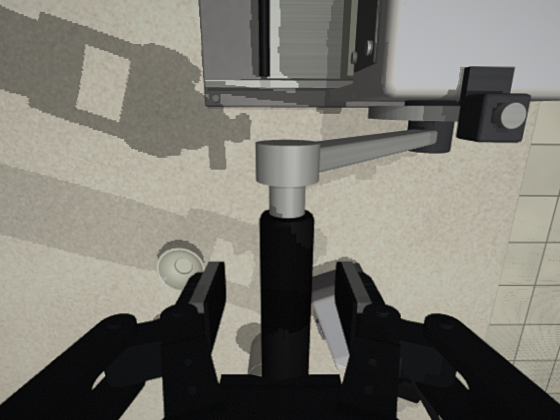

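Grip centred between the pads; close with modest squeeze.

carry_out([
  [[0,0,0],[0.13,-0.05,0],0.4],
  [[0,0,0],[0,0,0],0],
  [[0,0,0],[0,0,0],0],
  [[0,0,0],[0,0,0],0],
], squeeze=30)

```text
t: 33.15
tool_pos: [0.6195, -0.132, 0.4749]
tool_rot: [-0.008, 1.567, 0.001]
contact_force: [-1.6, 0.2, -2.1]
opening: 0.0206
```

```bash
cat > lev.py <<'E'
from h import *
o=get_obs(); g=o["tool_pos"]+R.from_rotvec(o["tool_rot"]).as_matrix()[:,0]*.155
px,pz=.7294,.185
v=np.array([px-g[0],g[2]-pz]); th=.8727-np.arctan2(v[1],v[0])
print("t",o["t"],"grasp",np.round(g,4),"rad",round(np.hypot(*v),4),"theta",round(th,3),"open",round(o["opening"],4),"F",np.round(o["contact_force"],1),"rot",np.round(o["tool_rot"],3))
for t in (th+.1,th+.2,.88): print(round(t,3),"shift u to arc",np.round((np.array([px-.17*np.cos(.8727-t),pz+.17*np.sin(.8727-t)])-g[[0,2]])/.02,2))
E
python3 lev.py
```

```text
t 33.15 grasp [ 0.6201 -0.1327  0.3199] rad 0.1736 theta -0.017 open 0.0206 F [-1.6  0.2 -2.1] rot [-8.000e-03  1.567e+00  1.000e-03]
0.083 shift u to arc [-0.52 -0.71]
0.183 shift u to arc [-1.09 -1.33]
0.88 shift u to arc [-3.03 -6.8 ]
```

```bash
sed -i 's/^px,pz=/g[2]-=.0048\npx,pz=/' lev.py; python3 lev.py
```

```text
t 33.15 grasp [ 0.6201 -0.1327  0.3151] rad 0.1699 theta 0.001 open 0.0206 F [-1.6  0.2 -2.1] rot [-8.000e-03  1.567e+00  1.000e-03]
0.101 shift u to arc [-0.63 -0.57]
0.201 shift u to arc [-1.19 -1.21]
0.88 shift u to arc [-3.03 -6.56]
```

carry_out([
  [[0,0,0],[-0.5,0,-0.45],0],
  [[0,0,0],[-0.5,0,-0.5],0],
  [[0,0,0],[0,0,0],0],
])

```text
t: 33.45
tool_pos: [0.601, -0.1318, 0.4606]
tool_rot: [-0.01, 1.55, 0.0]
contact_force: [-0.3, 0.3, -1.7]
opening: 0.0212
```

```bash
python3 lev.py
```

```text
t 33.45 grasp [ 0.6042 -0.1328  0.3008] rad 0.1706 theta 0.126 open 0.0212 F [-0.3  0.3 -1.7] rot [-0.01  1.55  0.  ]
0.226 shift u to arc [-0.52 -0.67]
0.326 shift u to arc [-1.   -1.37]
0.88 shift u to arc [-2.24 -5.85]
```

carry_out([
  [[0,0.05,0],[-0.55,0,-0.7],0],
  [[0,0.05,0],[-0.5,0,-0.75],0],
  [[0,0,0],[0,0,0],0],
])

```text
t: 33.75
tool_pos: [0.5817, -0.1317, 0.4369]
tool_rot: [-0.012, 1.546, -0.001]
contact_force: [-7.6, -1.1, -12.4]
opening: 0.0207
```

```bash
python3 lev.py
```

```text
t 33.75 grasp [ 0.5855 -0.133   0.2771] rad 0.1709 theta 0.303 open 0.0207 F [ -7.6  -1.1 -12.4] rot [-1.200e-02  1.546e+00 -1.000e-03]
0.403 shift u to arc [-0.39 -0.76]
0.503 shift u to arc [-0.73 -1.54]
0.88 shift u to arc [-1.31 -4.67]
```

carry_out([
  [[0,0.1,0],[-0.42,0,-0.85],0],
  [[0,0,0],[0,0,0],0],
])

```text
t: 33.95
tool_pos: [0.5745, -0.1317, 0.4221]
tool_rot: [-0.012, 1.551, -0.002]
contact_force: [-1.9, 0.7, -2.5]
opening: 0.0203
```

```bash
python3 lev.py;  python3 - <<'E'
import sys;sys.argv=['x']
exec(open('grip.py').read().replace("P[:,2]<.34","P[:,2]<.335"))
E
```

```text
t 33.95 grasp [ 0.5776 -0.1331  0.2623] rad 0.1704 theta 0.402 open 0.0203 F [-1.9  0.7 -2.5] rot [-0.012  1.551 -0.002]
0.502 shift u to arc [-0.33 -0.78]
0.602 shift u to arc [-0.6  -1.59]
0.88 shift u to arc [-0.91 -3.93]
-0.174 152 ztop 0.2722 x [0.5676 0.5884 0.578 ]
-0.166 467 ztop 0.2726 x [0.5677 0.5882 0.578 ]
-0.158 499 ztop 0.2726 x [0.5674 0.5886 0.578 ]
-0.15 533 ztop 0.2727 x [0.5675 0.5883 0.5779]
-0.142 3890 ztop 0.3175 x [0.5319 0.6238 0.5779]
-0.134 2966 ztop 0.3252 x [0.5285 0.6257 0.5771]
-0.126 6217 ztop 0.3305 x [0.5291 0.6243 0.5767]
-0.118 19122 ztop 0.3346 x [0.5145 0.6392 0.5768]
-0.11 724 ztop 0.2727 x [0.5673 0.5886 0.5779]
-0.102 747 ztop 0.2728 x [0.5675 0.5886 0.5781]
-0.094 863 ztop 0.2722 x [0.5675 0.5886 0.578 ]
-0.086 531 ztop 0.269 x [0.5713 0.5847 0.578 ]
-0.078 2154 ztop 0.2737 x [0.5664 0.5964 0.5814]
-0.07 3197 ztop 0.2736 x [0.5662 0.5965 0.5814]
```

View pics/grip.png

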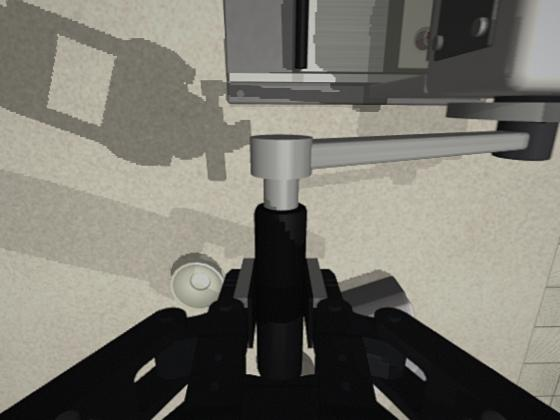

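carry_out([
  [[0,0.05,0],[-0.33,0,-0.8],0],
  [[0,0.05,0],[-0.27,0,-0.85],0],
  [[0,0,0],[0,0,0],0],
])

```text
t: 34.3
tool_pos: [0.5648, -0.1316, 0.3969]
tool_rot: [-0.013, 1.554, -0.002]
contact_force: [-2.5, -1.2, -14.2]
opening: 0.0207
```

```bash
python3 lev.py
```

```text
t 34.3 grasp [ 0.5674 -0.1331  0.2371] rad 0.1701 theta 0.561 open 0.0207 F [ -2.5  -1.2 -14.2] rot [-0.013  1.554 -0.002]
0.661 shift u to arc [-0.21 -0.82]
0.761 shift u to arc [-0.35 -1.66]
0.88 shift u to arc [-0.4  -2.67]
```

carry_out([
  [[0,0.05,0],[-0.2,0,-0.8],0],
  [[0,0,0],[-0.03,0,-0.15],0],
])

```text
t: 34.5
tool_pos: [0.5613, -0.1317, 0.3808]
tool_rot: [-0.013, 1.555, -0.002]
contact_force: [-6.2, 1.2, 4.4]
opening: 0.021
```

```bash
python3 lev.py
```

```text
t 34.5 grasp [ 0.5638 -0.1332  0.2211] rad 0.1695 theta 0.658 open 0.021 F [-6.2  1.2  4.4] rot [-0.013  1.555 -0.002]
0.758 shift u to arc [-0.16 -0.83]
0.858 shift u to arc [-0.22 -1.68]
0.88 shift u to arc [-0.22 -1.87]
```

carry_out([
  [[0,0,0],[-0.12,0,-0.8],0],
  [[0,0,0],[0,0,0],0],
])

```text
t: 34.7
tool_pos: [0.5589, -0.1317, 0.3674]
tool_rot: [-0.013, 1.557, -0.002]
contact_force: [0.3, 0.8, -1.9]
opening: 0.021
```

```bash
python3 lev.py
```

```text
t 34.7 grasp [ 0.5611 -0.1332  0.2076] rad 0.1698 theta 0.739 open 0.021 F [ 0.3  0.8 -1.9] rot [-0.013  1.557 -0.002]
0.839 shift u to arc [-0.08 -0.85]
0.939 shift u to arc [-0.07 -1.69]
0.88 shift u to arc [-0.09 -1.19]
```

carry_out([
  [[0,0,0],[-0.06,0,-0.8],0],
  [[0,0,0],[-0.02,0,-0.3],0],
  [[0,0,0],[0,0,0],0],
])

```text
t: 35.0
tool_pos: [0.5575, -0.1318, 0.3483]
tool_rot: [-0.013, 1.559, -0.002]
contact_force: [-3.3, 1.2, -1.4]
opening: 0.0209
```

```bash
python3 lev.py; python3 grip.py | grep -E "^-0.(15|16|10|09)"
```

```text
t 35.0 grasp [ 0.5594 -0.1332  0.1886] rad 0.17 theta 0.852 open 0.0209 F [-3.3  1.2 -1.4] rot [-0.013  1.559 -0.002]
0.952 shift u to arc [ 0.03 -0.85]
1.052 shift u to arc [ 0.14 -1.69]
0.88 shift u to arc [-0.   -0.24]
-0.166 464 ztop 0.2029 x [0.5498 0.5703 0.56  ]
-0.158 514 ztop 0.2029 x [0.5495 0.5704 0.5599]
-0.15 566 ztop 0.2029 x [0.5491 0.5702 0.5597]
-0.102 794 ztop 0.2029 x [0.5491 0.5703 0.5597]
-0.094 924 ztop 0.2026 x [0.5493 0.5703 0.5598]
```

carry_out([
  [[0,0,0],[0,0,-0.35],0],
  [[0,0,0],[0,0,0],0],
  [[0,0,0],[0,0,0],0],
  [[0,0,0],[0,0,0],0],
])

```text
t: 35.45
tool_pos: [0.5578, -0.1318, 0.3442]
tool_rot: [-0.014, 1.56, -0.001]
contact_force: [-3.7, 3.0, 0.8]
opening: 0.0209
```

```bash
python3 lev.py; python3 grip.py | grep -E "^-0.(15|16|10|09)"; python3 look.py side s9 pocket_wide; python3 look.py scene c9; python3 - <<'E'
import cv2,numpy as np
s=cv2.imread("pics/s9.png");c=cv2.imread("pics/c9.png")
cv2.imwrite("pics/j9.png",np.hstack([cv2.resize(c[130:310,190:370],(400,400),interpolation=3),cv2.resize(s[130:300,180:350],(400,400),interpolation=3)]))
E
```

```text
t 35.45 grasp [ 0.5594 -0.1333  0.1844] rad 0.17 theta 0.876 open 0.0209 F [-3.7  3.   0.8] rot [-1.40e-02  1.56e+00 -1.00e-03]
0.976 shift u to arc [ 0.04 -0.85]
1.076 shift u to arc [ 0.17 -1.69]
0.88 shift u to arc [-0.   -0.03]
-0.166 459 ztop 0.1991 x [0.5494 0.5702 0.5598]
-0.158 521 ztop 0.1993 x [0.5494 0.57   0.5597]
-0.15 562 ztop 0.1993 x [0.5492 0.5703 0.5597]
-0.102 797 ztop 0.1992 x [0.5492 0.57   0.5596]
-0.094 913 ztop 0.1987 x [0.5493 0.5698 0.5595]
35.5 [ 0.5578 -0.1318  0.3443] [-0.014  1.56  -0.002] [0.546 0.725 0.98 ]
pocket_wide [244.7 244.6] 0.91 [0.7046 0.0513 0.067 ] dep [0.694 0.097 0.129]
35.6 [ 0.5578 -0.1318  0.3443] [-1.40e-02  1.56e+00 -1.00e-03] [1.134 0.87  0.93 ]
```

View pics/grip.png

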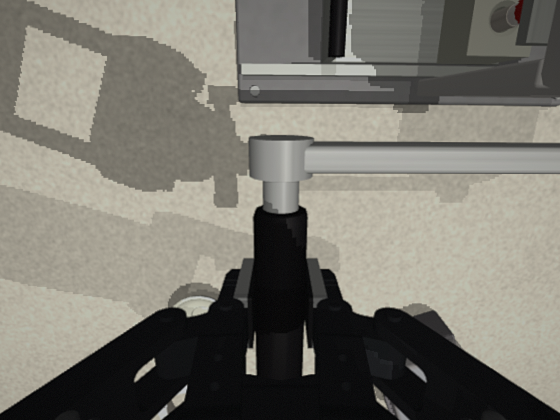

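View pics/j9.png

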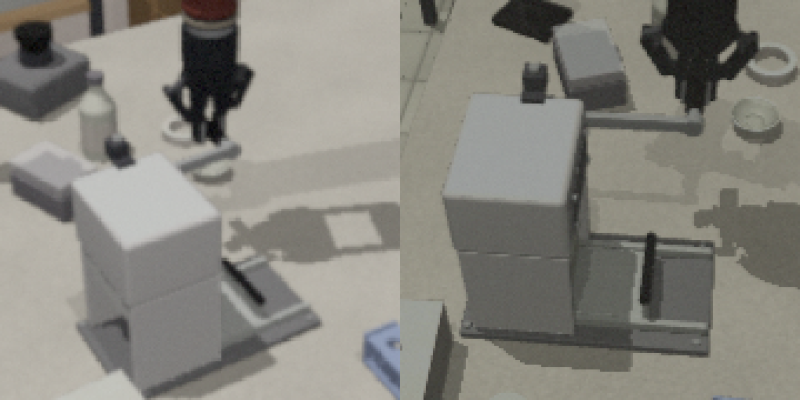

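```bash
python3 - <<'E'
from h import *
def cloud(c,d):
    K=np.array([[c["fx"],0,c["cx"]],[0,c["fy"],c["cy"]],[0,0,1.]])
    g=np.stack(np.meshgrid(np.arange(560),np.arange(420)),-1).reshape(-1,1,2).astype(float)
    r=cv2.undistortPoints(g,K,np.array([c["k1"],0,0,0,0.]))[:,0]
    return ((np.c_[r,np.ones(len(r))]*d.reshape(-1,1))@camR(c).T+c["position"])[d.ravel()>0]
c=get_calibration("wrist");im,d=get_image("wrist");P=cloud(c,d)
s=P[(P[:,2]>.054)&(P[:,2]<.062)&(abs(P[:,0]-.6)<.03)&(P[:,1]>-.03)]
print("wrist edge",len(s),np.round(np.percentile(s[:,0],[2,50,98]),4))
for n in("side0","s5","s7","s9"):
    P=cloud(get_calibration("side"),np.load(f"pics/{n}.npy"))
    s=P[(P[:,2]>.054)&(P[:,2]<.064)&(P[:,0]>.46)&(P[:,0]<.64)&(P[:,1]>.0)&(P[:,1]<.055)]
    h,e=np.histogram(s[:,0],bins=60,range=(.46,.64)); k=h[:50].argmax() if n!="x" else 0
    print(n,len(s),np.round(np.percentile(s[:,0],[5,50]),4), e[k])
cv2.imwrite("pics/z.png",cv2.resize(im[0:60,420:560],(800,343),interpolation=3))
E
```

```text
wrist edge 912 [0.5951 0.6001 0.6061]
side0 103 [0.4759 0.4838] 0.48100000000000004
s5 93 [0.4943 0.5002] 0.499
s7 66 [0.5942 0.5989] 0.601
s9 69 [0.5941 0.5989] 0.5980000000000001
```

View pics/z.png

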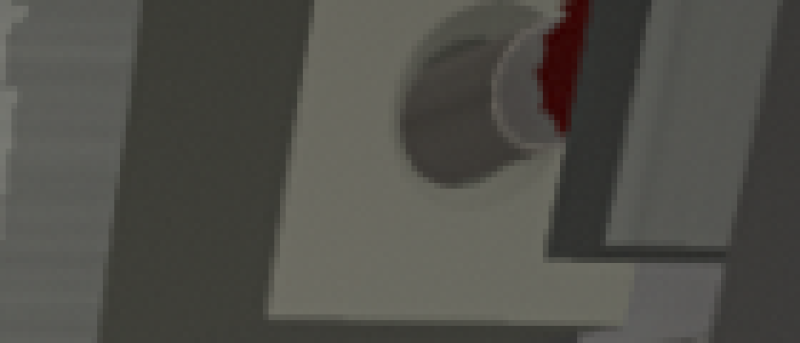

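```bash
python3 - <<'E'
from h import *
c0=get_calibration("wrist");o=get_obs()
Rt=R.from_rotvec(o["tool_rot"]);Rc=Rt.inv().as_matrix()@camR(c0);tc=Rt.inv().as_matrix()@(c0["position"]-o["tool_pos"])
K=np.array([[c0["fx"],0,c0["cx"]],[0,c0["fy"],c0["cy"]],[0,0,1.]])
g=np.stack(np.meshgrid(np.arange(560),np.arange(420)),-1).reshape(-1,1,2).astype(float)
r=cv2.undistortPoints(g,K,np.array([c0["k1"],0,0,0,0.]))[:,0]
for n,tp,tr in [("w12",[.5564,-.1191,.5463],[-.015,1.524,-.003]),("w13",[.6171,-.1309,.4707],[-.008,1.569,.002]),("w1",[.4941,-.0974,.4075],[-.003,1.564,-.005]),("w7",[.5801,-.053,.3225],[.005,1.582,.016])]:
    d=np.load(f"pics/{n}.npy");T=R.from_rotvec(tr).as_matrix()
    P=((np.c_[r,np.ones(len(r))]*d.reshape(-1,1))@(T@Rc).T+(np.array(tp)+T@tc))[d.ravel()>0]
    s=P[(P[:,1]>-.035)&(P[:,1]<.095)&(P[:,2]>.16)&(P[:,2]<.24)&(P[:,0]>.63)&(P[:,0]<.75)]
    t=P[(P[:,1]>-.035)&(P[:,1]<.095)&(P[:,2]>.24)&(P[:,2]<.25)&(P[:,0]>.63)&(P[:,0]<.85)]
    y=P[(P[:,2]>.24)&(P[:,2]<.25)&(P[:,0]>.63)&(P[:,0]<.85)]
    e=P[(P[:,1]>0)&(P[:,1]<.06)&(P[:,2]>.053)&(P[:,2]<.062)&(P[:,0]>.45)&(P[:,0]<.62)]
    print(n,"front",len(s),np.round(np.percentile(s[:,0],[2,25,50,75]),4) if len(s) else 0,"top",len(t),np.round(np.percentile(t[:,0],[0.5,2,50,99]),4) if len(t) else 0,"plate",np.round(np.percentile(e[:,0],[2,50]),4) if len(e) else 0)
E
```

```text
w12 front 3437 [0.6706 0.6725 0.673  0.6749] top 13602 [0.6764 0.6777 0.7302 0.79  ] plate [0.5949 0.6003]
w13 front 2598 [0.6695 0.6723 0.6727 0.6749] top 12083 [0.6766 0.6776 0.7203 0.7678] plate [0.5959 0.6014]
w1 front 18 [0.6736 0.6743 0.6745 0.6748] top 0 0 plate [0.477  0.4841]
w7 front 8997 [0.6693 0.6721 0.6732 0.6746] top 0 0 plate [0.4774 0.4842]
```

```bash
python3 lev.py | head -1; python3 -c "
from station import *
o=get_obs();print(abs(o['dq']).max());print(finish_job())"
```

```text
t 35.7 grasp [ 0.5594 -0.1333  0.1845] rad 0.17 theta 0.876 open 0.0208 F [-4.9  1.7  3.1] rot [-0.014  1.56  -0.002]
0.002577735057001197
the job is handed in; nothing more can be done
None
```

I put both tubes in their pockets and pushed the carriage to its stop. I then pulled the lever past its third click, and handed the job in at about 35.7 s still holding the grip; I got no verdict.

**Tubes:** after release, the caps' tops were at 0.105 m (narrow) and 0.1055 m (wide), against 0.106 m when fully seated. Both were centred on their pockets.

**Carriage:** it met about 50 N at the stop. Its front plate is about 79 mm in front of the head, against the 80 mm given for home. It travelled only about 119 mm from where it first stood. I took that to mean it did not start fully pulled out, but I could not read the joint directly.

**Lever:** the arm's pose puts it at about 0.876 rad and the camera at about 0.854 rad. The allowed range is 0.775 to 0.985. The arm was at rest, with the grip held at a 30 N squeeze setting.

**Setbacks:**
- The narrow tube caught on the pocket rim several times before it went in.
- That dragged the carriage about 20 mm inwards before both tubes were in. If it started about 11 mm in, it was then at about 0.03 m, under the 0.04 m limit.
- While the wide tube went in, the gripper touched the press head with up to about 12 N.

**Not checked directly:** the feet's force on the caps. I infer it from the lever angle, which lowers the feet about 21 mm against a 10 mm gap.

I didn't touch any of the other loose things.

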